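# Hang the dip basket on the swivel hook to drain

## Task

The rinsed ring in the little wire dip basket has to drip dry. First swing the swivel hook under the bench riser out to the front, so that it points straight out over the drip tray; then hang the basket on it by its bail, with the ring still inside, and let go. Leave the other tools and things on the bench where they are.

Things in the scene. Friction and masses are not known exactly. Their poses are not given: they have to be found in the camera images.
- riser: Fixed wooden bench riser: a board 360 mm wide, 150 mm deep, 16 mm thick on two side legs (inner faces at y = +-156 mm), its underside 300 mm above the bench, jars and spools on top up to 130 mm high, set back 15 mm or more from the front edge. Origin on the bench under the board's centre; -x is the front, towards the robot (front edge at x = -75 mm); y runs along the board, z up.
- swivel_hook (a joint): Angle of the steel swivel hook about its upright axis (rad): 0 = its arm points straight out to the front (riser's -x) over the drip tray; positive = turned anticlockwise seen from above: at +1.57 the arm points along the riser's -y (to the right seen from the robot) under the board; it is parked on that side. Range -1.9 to 1.9; light friction (0.04 N m), stays where it is left.
- hook_pivot (a point): Point of the hook's upright turning axis at the height of the arm's centre line (140 mm above the bench, 24 mm behind the board's front edge). Above it a 10 mm round shank, then a 20 mm bush, go up to the board. Fixed to the riser, same axes.
- hook_tip (a point): Centre of the 13 mm ball that ends the hook. The ball sits on a 6 mm upright stem, 52 mm from the turning axis and 22 mm above the arm's centre line. Ball and stem can be pinched and swung round. Axes turn with the hook: its -x axis is the direction in which the arm points, z up.
- hook_seat (a point): Point on top of the hook's level arm (6 mm round bar), 27 mm from the turning axis, where the bail shall sit; the bail may rest anywhere on the arm between the shank and the upturned stem. Axes turn with the hook as for the tip.
- basket_grip (a point): Centre of the pale wooden grip block on top of the dip basket (16 mm along x, 34 mm along y, 22 mm high), 108 mm above the basket's underside. Basket: loose, about 0.1 kg, steel wire, 49 mm across, 36 mm high, open at the top. Its stiff bail of 10 mm wide flat strip stands at y = +-25 mm and closes in a crown under the grip; x is the direction through the bail, z up. Same when turned half round.
- basket_eye (a point): Middle of the underside of the bail's crown, 20 mm below the centre of the grip and 88 mm above the basket's underside; same axes as the grip. The opening under it is 52 mm high down to the basket's rim and 47 mm wide, with the two top corners cut off (18 mm wide at the very top, full width 14 mm lower).
- tray_center (a point): Middle of the steel drip tray's floor, on the bench below the front edge of the riser's board. Tray fixed to the riser, 130 x 130 mm, 12 mm high; axes as the riser's.
- ring_center (a point): Centre of the loose finger ring with a pearl, about 27 x 21 x 12 mm, lying in the basket.
- cup_center (a point): Centre (27 mm up) of a dull steel cup 57 mm across and 54 mm high, a bystander.
- tape_center (a point): Centre of a roll of white tape, 45 mm across, 12 mm high, a bystander.
- pliers_center (a point): Centre of small red-handled pliers lying flat, 145 x 52 x 11 mm, a bystander.
- eye_loupe_center (a point): Centre of a black eye loupe, 34 mm across, 26 mm high, a bystander.
- cutter_center (a point): Centre of black-handled side cutters lying flat, 134 x 45 x 11 mm, a bystander.
Things that resemble listed ones, but are neither listed nor needed, are in the scene too. Leave any orange or pink look-alike of the part that bears basket_grip alone.

How it is judged:
By the outcome, as a careful person would: the job done as asked, in the order asked, and still so for the second after the job is handed in, with the robot touching nothing.
It also fails if it takes over 61 s, if anything falls off the work surface, if the arm or the gripper's body presses on something with over 40 N, if the wrist force passes 120 N, or if a joint passes its speed limit or range.

## Robot

A 6-joint arm with a two-finger parallel gripper is mounted at the origin on a cart in front of the work surface, level with it; the furniture and walls round the work are solid. World frame = base frame: x ahead of the robot, y to its left, z up, the work surface at z = 0. Lengths are in m, angles in rad, forces in N, time in s.
With the tool pointing down it reaches from about 0.25 to 0.725 m from the base axis. Payload 4 kg.
Tool frame: the origin (TCP) lies on the centre line of the jaws, within the pads' length; the fingertips stand tip_reach ahead of it and the grasp point (between the pads) lies 5 mm behind it (tip_reach is the distance from the TCP to the fingertips, in m); z points along the fingers, y is the direction in which the jaws open and shut (so a half turn about z gives the same grasp; the last joint's range is limited). The gripper opens to 85 mm and grips with 20 to 120 N. Pads are 22 mm wide; open, the fingers measure 114 mm over their backs; the gripper's body (76 mm by 85 mm) begins 54 mm behind the grasp point. The pads swing forward as they close: fully open they stand 13 mm farther back than shut.
Start: joints at [-1.122, 0.241, 0.005, 1.335, 0, 1.571], TCP at [0.217, -0.45, 0.213] pointing down, gripper open.
Joint ranges: [-2.72, 2.72], [-1.05, 1.87], [-1.09, 1.28], [-1.99, 2.15], [-1.42, 1.44], [-3.14, 3.14]. Speed limits (rad/s): [2.79, 2.79, 3.14, 3.14, 3.14, 3.14].

## Interface

Orientations are given as a unit quaternion [x, y, z, w].
In Python, from workcell import * gives the robot as it stands.
- The arm moves only by the tool arm_command, never from a script. Its arguments are lists of equal length, an entry for each row: "translation": the shift along the tool's x, y, z in cm, a list of three; "turn": the turn about the tool's z in rad; "hand": the closure, from 0 (fully open) to 1 (shut). In form: {"translation": [[x, y, z], ...], "turn": [turn, ...], "hand": [hand, ...]}. A call has 1 to 5 rows; each row is the pose to reach, as a shift and turn from the pose commanded when the call began, along the tool's axes at that moment; what a row does not reach only later rows make up. A row lasts 1/12 s, in which the tool goes at most 41.7 mm and 7.16 degrees, less where a joint would pass 70% of its speed; a pose out of reach is approached as far as the arm can. A call with a gripper value outside its range is refused whole. The fingers move at their own pace and stop on an object; the grip force is fixed at half the most. Time passes only in rows, so rows that repeat a pose let the fingers close. It gives the time, the measured TCP pose, the force and the opening at its end, in the units of the state.
- get_obs(): the state, without advancing time (a new reading comes with each control period).
- camera(name): name is "scene" or "side" or "wrist"; returns (picture, depth): 480x640x3 uint8, red, green, blue; 480x640 float32, m along the optical axis (not along the pixel's ray), 0 where there is no reading.
- camera_info(name): a dict with "mtx" (3x3 intrinsics, pixels), "world_to_cam" (4x4, takes a point from world to camera coordinates). Camera axes: x right, y down, z forward; pixel columns grow to the right and rows downward; lengths in m; the calibration is good to about 2 mm. A picture is of the moment at which its call begins: read the wrist's pose just before it. camera_info takes no time and is no camera call; for the wrist camera it gives the pose at the moment of the call.
- job_done(): hands the job in, once; it reports no verdict.
Trained networks look in the newest picture that a camera, given by its name, has taken for a name from the list of things; names that differ only in an ending like _2 or _b are one class to them, and where a whole thing is asked for, a point or a joint stands for the part that bears it (a point fixed in the world has none). Each returns a list of dicts, best first, with "conf" (0 to 1); they miss things now and then, are a little off and sometimes report something else, mostly with a low value. They report only what shows in the picture. A call takes as long as a camera call. They do not tell look-alikes from the thing itself.
- search_frame(camera, name): "location" ([row, column] in pixels, amid what is visible of it).
- spot_point(camera, name): "location" ([row, column] in pixels: a listed point, or the origin of a listed thing).
The state is a dict: "clock": time; "joint_pos": joint angles; "joint_vel": joint speeds; "tau": joint torques, N m; "eef_pos": TCP position; "tool_rot": TCP orientation; "ft_force": force on the tool from outside, world axes, zero at the start; "ft_torque": the same for the moment, N m; "grip_width": finger opening in m.
Only numpy, scipy, OpenCV 4.12 (cv2) and the standard library are available. Lean on these libraries where they do the work, as an engineer would, in place of code of your own. Each camera call takes 0.05 s, during which the arm holds its last target. There are 200 camera calls.

## Working session

There is one attempt and no reset: what is moved stays moved. The work goes in short steps, Python scripts to look and compute and a tool call to move; the robot and the scene stay as the last step left them, time stands still between calls to the robot, and variables do not carry over. Pictures are saved under pics/ and viewed, about 8 in all and at most 12, crops included, and the job is handed in when it is done.

Besides the shell and the picture viewer there is one more tool, called in YAML: its name, and indented under it one key for each argument. arm_command: Moves the arm, as the interface text tells. Its arguments: {"type":"object","properties":{"translation":{"type":"array","items":{"type":"array","items":{"type":"number"}}},"turn":{"type":"array","items":{"type":"number"}},"hand":{"type":"array","items":{"type":"number"}}},"required":["translation","turn","hand"]}

```bash
mkdir -p pics; ls
cat > h.py <<'E'
from workcell import *
import numpy as np, cv2
def world(cam,px,depth,dz=0,win=3):
    i=camera_info(cam);K=np.array(i['mtx']);T=np.linalg.inv(np.array(i['world_to_cam']))
    r,c=px
    if np.ndim(depth)==2:
        r0,c0=int(round(r)),int(round(c));p=depth[max(0,r0-win):r0+win+1,max(0,c0-win):c0+win+1];p=p[p>0]
        d=np.median(p) if len(p) else 0
    else: d=depth
    v=np.array([(c-K[0,2])/K[0,0]*d,(r-K[1,2])/K[1,1]*d,d,1])
    return (T@v)[:3]
def ray_z(cam,px,z):
    i=camera_info(cam);T=np.linalg.inv(np.array(i['world_to_cam']))
    o=T[:3,3];p=world(cam,px,1.0);d=p-o
    return o+d*(z-o[2])/d[2]
def proj(cam,p):
    i=camera_info(cam);q=np.array(i['world_to_cam'])@np.append(p,1);k=np.array(i['mtx'])@q[:3]
    return k[1]/k[2],k[0]/k[2]
E
python3 - <<'E'
from h import *
np.set_printoptions(precision=4,suppress=True)
o=get_obs();print(o['clock'],o['eef_pos'],o['tool_rot'],o['grip_width'],[k for k in o])
for n in ['scene','side']:
    im,d=camera(n);np.save(n+'_d.npy',d);cv2.imwrite(f'pics/{n}0.png',im[:,:,::-1])
    for nm in ['hook_tip','hook_pivot','hook_seat','basket_grip','basket_eye','tray_center','ring_center','riser','cup_center','tape_center','pliers_center','eye_loupe_center','cutter_center']:
        for r in spot_point(n,nm)[:3]:
            print(n,nm,round(r['conf'],2),np.round(r['location'],1),world(n,r['location'],d))
E
```

```text
pics
0.0 [ 0.2166 -0.4499  0.2117] [ 0.9749  0.2225 -0.0002 -0.001 ] 0.08519924904808307 ['clock', 'joint_pos', 'joint_vel', 'tau', 'eef_pos', 'tool_rot', 'ft_force', 'ft_torque', 'grip_width']
scene hook_tip 0.62 [202. 397.] [ 0.701  -0.3563  0.126 ]
scene hook_pivot 0.56 [208.7 377.5] [ 1.0915 -0.7054 -0.0729]
scene hook_seat 0.71 [209.2 389. ] [ 0.7346 -0.3584  0.0914]
scene basket_grip 0.97 [239.2 317.8] [0.6376 0.0444 0.1162]
scene basket_grip 0.83 [288.2 285.4] [0.4692 0.2777 0.119 ]
scene basket_grip 0.82 [231.4 292.5] [0.7288 0.0604 0.1148]
scene basket_eye 0.88 [301.9 288.7] [0.5588 0.2035 0.0171]
scene basket_eye 0.7 [239.6 293.1] [0.7319 0.0564 0.0877]
scene basket_eye 0.57 [248.  317.4] [ 0.7212 -0.0262  0.0425]
scene tray_center 0.92 [255.  380.3] [ 0.623  -0.1997  0.0044]
scene ring_center 0.43 [328.8 289.8] [0.4556 0.2781 0.0247]
scene riser 0.73 [247.7 367.5] [ 0.6841 -0.2062  0.0067]
scene riser 0.37 [290.1 288. ] [0.4655 0.2738 0.1147]
scene cup_center 0.91 [295.2 354.8] [0.4541 0.0815 0.0378]
scene tape_center 0.53 [326.3 349.6] [0.3998 0.1502 0.0056]
scene pliers_
[... 367 characters left out ...]
p 0.89 [207.9 277.1] [0.4667 0.2649 0.1142]
side basket_grip 0.61 [249.4 354.9] [0.6363 0.0401 0.1172]
side basket_eye 0.58 [276.6 292.5] [0.4649 0.0458 0.0504]
side tray_center 0.89 [350.6 374.2] [ 0.619  -0.2084  0.0031]
side riser 0.59 [345.1 404.4] [ 0.698  -0.209   0.0011]
side riser 0.47 [351.1 373.9] [ 0.6181 -0.2091  0.0022]
side riser 0.31 [322.5 384.2] [ 0.6223 -0.2496  0.1601]
side cup_center 0.8 [275.9 290.4] [0.4603 0.0521 0.048 ]
side pliers_center 0.55 [194.2 242. ] [0.3849 0.4922 0.0055]
side eye_loupe_center 0.58 [395.4 357.5] [ 0.5397 -0.3334  0.0215]
side cutter_center 0.87 [396.7 303.1] [ 0.4193 -0.2945  0.0018]
side cutter_center 0.24 [274.9 291.5] [0.4657 0.0672 0.0352]
```

```bash
ls pics
```

```text
scene0.png
side0.png
```

View pics/scene0.png

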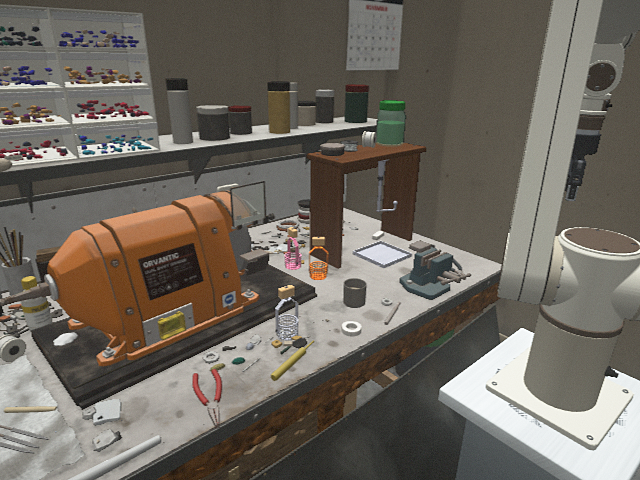

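View pics/side0.png

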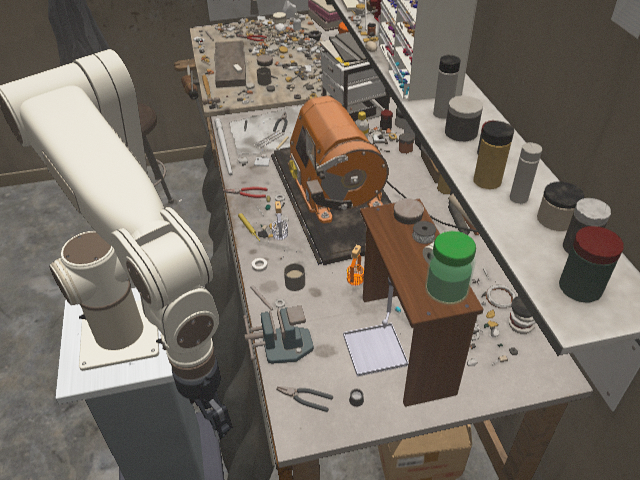

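```bash
cat >> h.py <<'E'
np.set_printoptions(precision=4,suppress=True)
def cloud(cam,d):
    i=camera_info(cam);K=np.array(i['mtx']);T=np.linalg.inv(np.array(i['world_to_cam']))
    r,c=np.mgrid[:480,:640];P=np.stack([(c-K[0,2])/K[0,0]*d,(r-K[1,2])/K[1,1]*d,d],-1)@T[:3,:3].T+T[:3,3]
    P[d<=0]=np.nan;return P
E
python3 - <<'E'
from h import *
for n in ['scene','side']:
    P=cloud(n,np.load(n+'_d.npy')); print(n,'cam',np.linalg.inv(np.array(camera_info(n)['world_to_cam']))[:3,3])
    x,y,z=P[...,0],P[...,1],P[...,2]
    m=(abs(z-.316)<.006)&(x>.5)&(x<.95)&(y>-.5)&(y<.15)
    q=P[m]; print('board',len(q)); 
    m2=cv2.morphologyEx(m.astype(np.uint8),cv2.MORPH_OPEN,np.ones((3,3)))
    q=P[m2>0]; print(cv2.minAreaRect(q[:,:2].astype(np.float32)), q[:,2].mean())
    m=(z>.11)&(z<.19)&(x>.5)&(x<.78)&(y>-.34)&(y<-.07)
    for p,rc in list(zip(P[m],np.argwhere(m)))[::6]: print(rc,p)
    # basket grip
    m=(z>.09)&(z<.125)&(abs(x-.467)<.05)&(abs(y-.27)<.05)
    q=P[m];print('grip',len(q),q.min(0),q.max(0),cv2.minAreaRect(q[q[:,2]>.095][:,:2].astype(np.float32)))
    m=(z>.004)&(z<.02)&(abs(x-.62)<.1)&(abs(y+.2)<.1)
    q=P[m];print('tray',cv2.minAreaRect(q[:,:2].astype(np.float32)))
im=cv2.imread('pics/scene0.png');a=cv2.resize(im[160:240,340:440],None,fx=6,fy=6,interpolation=2)[:480]
b=cv2.resize(im[278:352,250:330],None,fx=6,fy=6,interpolation=2)[:480]
cv2.imwrite('pics/c1.png',cv2.resize(np.hstack([a[:444,:],b[:444]]),(800,330)))
E
```

```text
scene cam [-0.1995  0.7638  0.5727]
board 1240
((0.6979585886001587, -0.20167526602745056), (0.14989270269870758, 0.3631294071674347), 0.1740519255399704) 0.31746102525374226
[195 377] [ 0.6573 -0.2049  0.1888]
[197 377] [ 0.6536 -0.2013  0.1842]
[198 379] [ 0.6475 -0.2036  0.1821]
[200 377] [ 0.6512 -0.1994  0.1757]
[201 379] [ 0.6467 -0.2036  0.1729]
[202 378] [ 0.6503 -0.2035  0.1689]
[203 377] [ 0.6517 -0.2008  0.1659]
[203 396] [ 0.6189 -0.2498  0.1644]
[205 377] [ 0.6509 -0.2005  0.1599]
[206 378] [ 0.6481 -0.2022  0.1571]
[207 379] [ 0.6452 -0.2038  0.1544]
[208 393] [ 0.6245 -0.2445  0.1482]
[209 381] [ 0.6449 -0.2131  0.1462]
[209 387] [ 0.6327 -0.2265  0.1466]
[209 393] [ 0.6273 -0.2483  0.1434]
[210 380] [ 0.6433 -0.2071  0.1446]
[210 386] [ 0.6362 -0.2264  0.1425]
[210 392] [ 0.6279 -0.2446  0.1408]
grip 207 [0.4618 0.2595 0.0902] [0.4798 0.2932 0.122 ] ((0.4707241952419281, 0.2761903703212738), (0.033710870891809464, 0.01697397232055664), 87.27146911621094)
tray ((0.6205429434776306, -0.19925165176391602), (0.19753707945346832, 0.19903866946697235), 89.67042541503906)
si
[... 468 characters left out ...]
] [ 0.6448 -0.2038  0.1451]
[311 389] [ 0.6483 -0.2081  0.1453]
[313 387] [ 0.6413 -0.2142  0.1472]
[315 387] [ 0.6395 -0.2199  0.1471]
[317 387] [ 0.6381 -0.2244  0.1455]
[319 385] [ 0.6248 -0.2464  0.1679]
[320 385] [ 0.624  -0.2489  0.1676]
[321 385] [ 0.6238 -0.2501  0.1656]
[322 385] [ 0.6225 -0.2538  0.1667]
[323 386] [ 0.6246 -0.2551  0.1641]
[325 384] [ 0.6221 -0.2504  0.1522]
[327 384] [ 0.6236 -0.2478  0.1415]
grip 70 [0.4612 0.2569 0.0915] [0.4778 0.2934 0.1246] ((0.4698009788990021, 0.27542564272880554), (0.035965822637081146, 0.015159301459789276), 79.5129165649414)
tray ((0.6200195550918579, -0.20012515783309937), (0.20007887482643127, 0.19961436092853546), 0.17336270213127136)
```

View pics/c1.png

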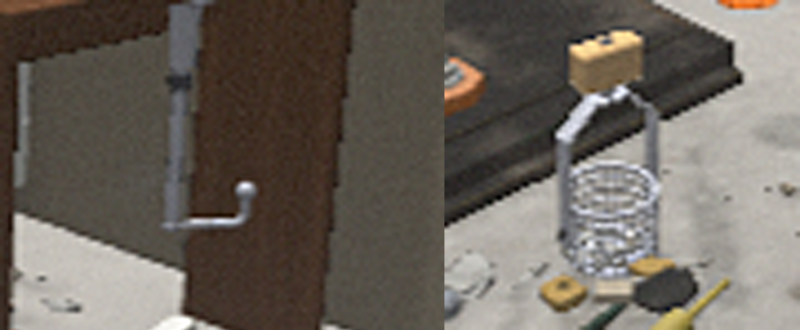

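Run:
```python
from h import *
o=get_obs();t=np.array(o['eef_pos']);print(o['joint_pos'])
from scipy.spatial.transform import Rotation as R
M=R.from_quat(o['tool_rot']).as_matrix();print(M)
w=np.linalg.inv(np.array(camera_info('wrist')['world_to_cam']));print('wristcam in tool',M.T@(w[:3,3]-t),'\n',M.T@w[:3,:3])
import workcell;print({k:v for k,v in vars(workcell).items() if 'tip' in k.lower()})
for n in ['scene','side']:
    P=cloud(n,np.load(n+'_d.npy'));q=((P-t)@M).reshape(-1,3);q=q[~np.isnan(q[:,0])]
    q=q[(np.hypot(q[:,0],q[:,1])<.15)&(q[:,2]>-.42)&(q[:,2]<.06)]
    for a in np.arange(-.42,.06,.015):
        s=q[(q[:,2]>=a)&(q[:,2]<a+.015)]
        if len(s)>3: print(n,round(a,3),len(s),np.percentile(s,2,axis=0)[:2],np.percentile(s,98,axis=0)[:2])
```

```text
[-1.122   0.2406  0.005   1.3352  0.      1.5708]
[[ 0.901   0.4339 -0.    ]
 [ 0.4339 -0.901   0.    ]
 [ 0.     -0.     -1.    ]]
wristcam in tool [ 0.0691  0.0007 -0.1622] 
 [[-0.0011 -0.963  -0.2696]
 [ 1.     -0.0009 -0.0006]
 [ 0.0003 -0.2696  0.963 ]]
{'tip_reach': 0.014}
scene -0.42 300 [-0.0397 -0.1485] [ 0.0337 -0.0719]
scene -0.405 301 [-0.0397 -0.0853] [ 0.0268 -0.0402]
scene -0.39 257 [-0.0392 -0.0455] [ 0.0255 -0.0242]
scene -0.375 237 [-0.0352 -0.0453] [ 0.0258 -0.0362]
scene -0.36 233 [-0.0366 -0.0469] [ 0.0248 -0.0373]
scene -0.345 249 [-0.0383 -0.0478] [ 0.025  -0.0377]
scene -0.33 238 [-0.0385 -0.0479] [ 0.0239 -0.0386]
scene -0.315 218 [-0.0357 -0.0479] [ 0.024  -0.0386]
scene -0.3 173 [-0.0295 -0.0475] [ 0.0234 -0.0222]
scene -0.285 185 [-0.0329 -0.0429] [ 0.0217 -0.0167]
scene -0.27 197 [-0.0359 -0.0397] [ 0.0216 -0.0204]
scene -0.255 167 [-0.0313 -0.0398] [ 0.0211 -0.0175]
scene -0.24 170 [-0.0308 -0.0404] [ 0.0211 -0.0133]
scene -0.225 156 [-0.0299 -0.0396] [ 0.0203 -0.0143]
scene -0.21 148 [-0.0287 -0.0378] [ 0.02   -0.0114]
scene -0.195 164 [-0.0327 -0.0415]
[... 1111 characters left out ...]
1  0.0349]
side -0.24 245 [-0.0359 -0.0011] [0.0282 0.0355]
side -0.225 225 [-0.0342 -0.0003] [0.0261 0.0337]
side -0.21 171 [-0.0343 -0.0003] [0.0335 0.0335]
side -0.195 422 [-0.0366 -0.0093] [0.0315 0.0355]
side -0.18 237 [-0.037  -0.0016] [0.0299 0.0363]
side -0.165 223 [-0.037   0.0004] [0.0299 0.0363]
side -0.15 164 [-0.0121  0.0281] [0.0116 0.0661]
side -0.135 242 [-0.019   0.0141] [0.0171 0.0683]
side -0.12 179 [-0.0181  0.0165] [0.017  0.0709]
side -0.105 150 [-0.0166  0.0276] [0.0152 0.0727]
side -0.09 93 [-0.0128  0.0395] [0.0108 0.0723]
side -0.075 4 [-0.0105  0.0437] [-0.0079  0.047 ]
side -0.06 36 [-0.0111 -0.047 ] [0.0055 0.0553]
side -0.045 36 [-0.0108 -0.0474] [0.0059 0.0536]
```

Run:
```python
from h import *
L=[]
for n in ['scene','side']:
    o=get_obs();t=np.array(o['eef_pos']);r,c=map(int,proj(n,t+[0,0,.08]));s=50
    im=cv2.imread(f'pics/{n}0.png');d=np.load(n+'_d.npy');sl=(slice(r-s,r+s),slice(c-s,c+s))
    for z in (0.059,.15): 
        a=proj(n,t+[0,0,z]);print(n,z,(a[0]-r+s)*4,(a[1]-c+s)*4)
    b=np.clip(im[sl].astype(float)*2.5+20,0,255).astype(np.uint8);b[d[sl]<=0]=(0,0,255)
    for z in (0,0.059,.15):
        a=proj(n,t+[0,0,z]);b[int(a[0])-r+s,int(a[1])-c+s]=(0,255,0)
    L.append(cv2.resize(b,(400,400),interpolation=cv2.INTER_NEAREST))
cv2.imwrite('pics/g.png',np.hstack(L))
```

```text
scene 0.059 235.7871133353234 194.97104994514666
scene 0.15 94.05882454315213 229.21168080194002
side 0.059 227.51068075800458 208.95426476125704
side 0.15 111.12014486644534 178.3258784651598
```

View pics/g.png

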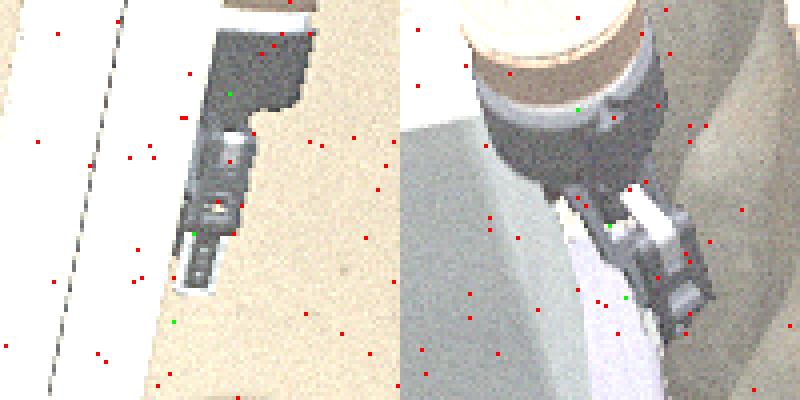

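```bash
cat >> h.py <<'E'
from scipy.spatial.transform import Rotation as Rot
def delta(target,yaw=None):
    o=get_obs();M=Rot.from_quat(o['tool_rot']).as_matrix();p=np.array(o['eef_pos'])
    cur=np.arctan2(M[1,0],M[0,0]);d=M.T@(np.array(target)-p)*100
    print('t',round(o['clock'],2),'p',p,'yaw',round(cur,3),'j6',round(o['joint_pos'][5],2),'F',np.array(o['ft_force']),'w',round(o['grip_width'],4))
    print('  delta cm',d.round(2),'turn',None if yaw is None else round(cur-yaw,3),'rows',np.ceil(np.linalg.norm(d)/4.17))
E
python3 - <<'E'
from h import *
delta([.47,.261,.30],-np.pi/2)
d=np.load('scene_d.npy');ds=np.load('side_d.npy')
Q=np.vstack([cloud('scene',d).reshape(-1,3),cloud('side',ds).reshape(-1,3)]);Q=Q[~np.isnan(Q[:,0])]
for x in np.arange(.26,.62,.04):
    print(round(x,2),[ (lambda s: round(float(np.percentile(s[:,2],99)),2) if len(s)>3 else None)(Q[(abs(Q[:,0]-x)<.02)&(abs(Q[:,1]-y)<.025)&(Q[:,2]<.6)]) for y in np.arange(-.3,.5,.05)])
E
```

```text
t 1.4 p [ 0.2169 -0.4505  0.2126] yaw 0.449 j6 1.57 F [-0.1397  1.5117  0.296 ] w 0.0852
  delta cm [ 53.67 -53.12  -8.74] turn 2.02 rows 19.0
0.26 [-0.21, -0.2, -0.22, -0.28, -0.24, -0.22, -0.23, -0.31, -0.3, -0.27, -0.23, -0.24, None, -0.31, -0.25, -0.22]
0.3 [-0.13, -0.13, 0.06, 0.07, 0.08, -0.16, -0.16, -0.16, -0.17, -0.17, -0.17, -0.17, -0.17, -0.17, -0.17, -0.17]
0.34 [0.01, 0.01, 0.06, 0.11, 0.1, 0.01, 0.01, 0.01, 0.01, 0.0, 0.01, 0.01, 0.0, 0.01, 0.01, 0.0]
0.38 [0.02, 0.01, 0.11, 0.11, 0.11, 0.01, 0.02, 0.01, 0.01, 0.02, 0.01, 0.01, 0.02, 0.02, 0.02, 0.01]
0.42 [0.02, 0.01, 0.1, 0.12, 0.12, 0.0, 0.01, 0.01, 0.01, 0.02, 0.01, 0.01, 0.02, 0.01, 0.01, 0.01]
0.46 [0.02, 0.01, 0.02, 0.12, 0.12, 0.0, 0.01, 0.06, 0.06, 0.01, 0.01, 0.12, 0.12, 0.01, 0.01, 0.01]
0.5 [0.01, 0.01, 0.01, 0.01, 0.01, 0.01, 0.01, 0.06, 0.06, 0.01, 0.01, 0.04, 0.04, 0.01, 0.01, 0.01]
0.54 [0.03, 0.01, 0.02, 0.01, 0.01, 0.01, 0.01, 0.01, 0.01, 0.02, 0.02, 0.03, 0.02, 0.03, 0.03, 0.09]
0.58 [0.01, 0.01, 0.01, 0.02, 0.01, 0.01, 0.01, 0.01, 0.03, 0.03, 0.24, 0.32, 0.32, 0.32, 0.18, 0.19]
```

arm_command:
  translation:
    - [2.7, -2.7, -0.5]
    - [5.4, -5.3, -1]
    - [8.1, -8, -1.4]
    - [10.8, -10.7, -1.8]
    - [13.4, -13.3, -2.2]
  turn: [0, 0, 0, 0, 0]
  hand: [0, 0, 0, 0, 0]

```text
clock: 1.82
eef_pos: [0.2801, -0.2708, 0.2348]
tool_rot: [0.975, 0.222, 0.0, 0.0]
ft_force: [1.3, 0.2, 0.5]
grip_width: 0.0854
```

arm_command:
  translation:
    - [2.7, -2.7, -0.5]
    - [5.4, -5.3, -1]
    - [8.1, -8, -1.4]
    - [10.8, -10.7, -1.8]
    - [13.4, -13.3, -2.2]
  turn: [0, 0, 0, 0, 0]
  hand: [0, 0, 0, 0, 0]

```text
clock: 2.23
eef_pos: [0.3432, -0.0927, 0.2572]
tool_rot: [0.975, 0.222, 0.001, 0.0]
ft_force: [0.9, -0.8, -0.4]
grip_width: 0.0853
```

arm_command:
  translation:
    - [2.7, -2.7, -0.5]
    - [5.4, -5.3, -1]
    - [8.1, -8, -1.4]
    - [10.8, -10.7, -1.8]
    - [13.4, -13.3, -2.2]
  turn: [0, 0, 0, 0, 0]
  hand: [0, 0, 0, 0, 0]

```text
clock: 2.65
eef_pos: [0.4063, 0.0856, 0.2791]
tool_rot: [0.975, 0.223, 0.001, 0.0]
ft_force: [0.5, -0.0, 0.4]
grip_width: 0.0855
```

arm_command:
  translation:
    - [2.7, -2.7, -0.5]
    - [5.4, -5.3, -1]
    - [8.1, -8, -1.4]
    - [10.8, -10.7, -1.8]
    - [13.4, -13.3, -2.2]
  turn: [0.1, 0.2, 0.3, 0.4, 0.5]
  hand: [0, 0, 0, 0, 0]

```text
clock: 3.07
eef_pos: [0.4755, 0.0927, 0.2953]
tool_rot: [0.997, 0.071, -0.005, -0.038]
ft_force: [1.2, 0.3, 0.4]
grip_width: 0.0852
```

arm_command:
  translation:
    - [0, 0, 0]
    - [0, 0, 0]
    - [0, 0, 0]
    - [0, 0, 0]
    - [0, 0, 0]
  turn: [0.1, 0.2, 0.3, 0.4, 0.5]
  hand: [0, 0, 0, 0, 0]

```text
clock: 3.48
eef_pos: [0.4654, -0.0013, 0.2958]
tool_rot: [0.995, -0.059, -0.017, -0.082]
ft_force: [0.2, -0.1, 0.4]
grip_width: 0.0852
```

arm_command:
  translation:
    - [0, 0, 0]
    - [0, 0, 0]
    - [0, 0, 0]
    - [0, 0, 0]
    - [0, 0, 0]
  turn: [0.1, 0.2, 0.3, 0.4, 0.5]
  hand: [0, 0, 0, 0, 0]

```text
clock: 3.9
eef_pos: [0.4327, -0.0883, 0.2965]
tool_rot: [0.973, -0.189, -0.033, -0.125]
ft_force: [0.4, 0.2, -0.8]
grip_width: 0.0858
```

arm_command:
  translation:
    - [0, 0, 0]
    - [0, 0, 0]
    - [0, 0, 0]
    - [0, 0, 0]
    - [0, 0, 0]
  turn: [0.11, 0.22, 0.33, 0.44, 0.52]
  hand: [0, 0, 0, 0, 0]

```text
clock: 4.32
eef_pos: [0.3783, -0.1641, 0.2974]
tool_rot: [0.931, -0.32, -0.053, -0.168]
ft_force: [0.6, 0.2, -0.2]
grip_width: 0.0857
```

```bash
cat > look.py <<'E'
from h import *
import sys
delta([.47,.261,.30],-np.pi/2)
im,d=camera('wrist');np.save('wrist_d.npy',d);cv2.imwrite(f'pics/{sys.argv[1]}.png',im[:,:,::-1])
for nm in sys.argv[2:]:
    for r in spot_point('wrist',nm)[:3]: print(nm,round(r['conf'],2),np.round(r['location'],1),world('wrist',r['location'],d))
E
python3 look.py w1 basket_grip basket_eye ring_center
python3 - <<'E'
from h import *
P=cloud('wrist',np.load('wrist_d.npy'));z=P[...,2]
m=(z>.105)&(z<.13)&(abs(P[...,0]-.47)<.05)&(abs(P[...,1]-.276)<.05)
q=P[m];print(len(q),cv2.minAreaRect(q[:,:2].astype(np.float32)),q[:,2].mean())
E
```

```text
t 4.32 p [ 0.3783 -0.1641  0.2974] yaw -0.633 j6 3.14 F [ 0.5893  0.1843 -0.2118] w 0.0857
  delta cm [-17.41 -37.08  14.59] turn 0.938 rows 11.0
basket_grip 0.79 [77.8 62. ] [0.6325 0.0319 0.1184]
basket_grip 0.64 [287.   84.8] [0.4729 0.2577 0.116 ]
basket_eye 0.91 [280.   97.7] [0.4713 0.266  0.0905]
basket_eye 0.8 [74.9 76.8] [0.6307 0.0273 0.1064]
basket_eye 0.62 [0.1 0.6] [ 0.6429 -0.0453  0.1982]
ring_center 0.47 [253.3 136.2] [0.4695 0.2485 0.0246]
266 ((0.4731842875480652, 0.2730835974216461), (0.03444443643093109, 0.015855126082897186), 84.50460052490234) 0.11572624310188778
```

arm_command:
  translation:
    - [0, 0, 0]
  turn: [0]
  hand: [0]

```text
clock: 4.6
eef_pos: [0.3791, -0.1628, 0.2976]
tool_rot: [0.931, -0.319, -0.053, -0.168]
ft_force: [-0.1, -0.1, -0.5]
grip_width: 0.0855
```

Run:
```python
from h import *
o=get_obs();print(o['joint_pos'],Rot.from_quat(o['tool_rot']).as_matrix());delta([.47,.261,.30])
```

```text
[-0.6298  0.1964  0.1109  1.6929  0.2887  3.1406] [[ 0.7914 -0.6112  0.008 ]
 [-0.5756 -0.7407  0.3464]
 [-0.2058 -0.2788 -0.938 ]]
t 4.6 p [ 0.3791 -0.1628  0.2976] yaw -0.629 j6 3.14 F [-0.0893 -0.0811 -0.4706] w 0.0855
  delta cm [-17.25 -37.01  14.53] turn None rows 11.0
```

arm_command:
  translation:
    - [0, 0, 0]
    - [0, 0, 0]
    - [0, 0, 0]
    - [0, 0, 0]
  turn: [-0.1, -0.2, -0.3, -0.4]
  hand: [0, 0, 0, 0]

```text
clock: 4.93
eef_pos: [0.3794, -0.1623, 0.2976]
tool_rot: [0.977, -0.124, -0.018, -0.175]
ft_force: [-1.1, 1.4, 0.3]
grip_width: 0.0856
```

Run:
```python
from h import *
o=get_obs();print(o['joint_pos'],Rot.from_quat(o['tool_rot']).as_matrix());delta([.47,.261,.30])
```

```text
[-0.6283  0.1963  0.1109  1.693   0.2886  2.7356] [[ 0.9686 -0.2486  0.0074]
 [-0.2357 -0.908   0.3464]
 [-0.0794 -0.3373 -0.9381]]
t 4.93 p [ 0.3794 -0.1623  0.2976] yaw -0.239 j6 2.74 F [-1.0506  1.3664  0.3019] w 0.0856
  delta cm [ -1.22 -40.77  14.51] turn None rows 11.0
```

Run:
```python
from h import *
Q=np.vstack([cloud(n,np.load(n+'_d.npy')).reshape(-1,3) for n in('scene','side')]);Q=Q[~np.isnan(Q[:,0])]
for az in (-60,-50,-41,-30,0,10):
    u=np.array([np.cos(np.radians(az)),np.sin(np.radians(az))]);s=Q[:,:2]@u;t=Q[:,:2]@[-u[1],u[0]]
    print(az,[(round(r,2),round(float(np.percentile(Q[m,2],99)),2),m.sum()) for r in np.arange(.5,1.0,.05) for m in [(abs(s-r)<.025)&(abs(t)<.08)] if m.sum()>5])
u=np.array([np.cos(-.72),np.sin(-.72)])*.62
delta([u[0],u[1],.40])
```

```text
-60 [(np.float64(0.5), 0.69, np.int64(3594)), (np.float64(0.55), 0.67, np.int64(7070))]
-50 [(np.float64(0.5), 0.01, np.int64(1522)), (np.float64(0.55), 0.01, np.int64(1764)), (np.float64(0.6), 0.01, np.int64(977)), (np.float64(0.65), 0.0, np.int64(69)), (np.float64(0.9), -0.51, np.int64(18)), (np.float64(0.95), -0.5, np.int64(78))]
-41 [(np.float64(0.5), 0.01, np.int64(2056)), (np.float64(0.55), 0.01, np.int64(2153)), (np.float64(0.6), 0.01, np.int64(1841)), (np.float64(0.65), 0.01, np.int64(1174)), (np.float64(0.7), 0.01, np.int64(708)), (np.float64(0.75), 0.01, np.int64(215)), (np.float64(0.9), -0.51, np.int64(91)), (np.float64(0.95), -0.55, np.int64(340))]
-30 [(np.float64(0.5), 0.02, np.int64(1304)), (np.float64(0.55), 0.02, np.int64(1294)), (np.float64(0.6), 0.03, np.int64(1322)), (np.float64(0.65), 0.03, np.int64(1445)), (np.float64(0.7), 0.32, np.int64(2050)), (np.float64(0.75), 0.45, np.int64(5924)), (np.float64(0.8), 0.45, np.int64(6030)), (np.float64(0.85), 0.37, np.int64(2693)), (np.float64(0.9), 0.01, np.int64(786)), (np.float64(0.95), 0.36, np.int64(1172))]
0 [(np.float
[... 261 characters left out ...]
9, np.int64(231)), (np.float64(0.85), 0.36, np.int64(1379)), (np.float64(0.9), 0.5, np.int64(3110)), (np.float64(0.95), 0.5, np.int64(2049))]
10 [(np.float64(0.5), 0.06, np.int64(1308)), (np.float64(0.55), 0.01, np.int64(1337)), (np.float64(0.6), 0.11, np.int64(1449)), (np.float64(0.65), 0.12, np.int64(1273)), (np.float64(0.7), 0.12, np.int64(815)), (np.float64(0.75), 0.12, np.int64(398)), (np.float64(0.8), 0.03, np.int64(101)), (np.float64(0.85), 0.36, np.int64(828)), (np.float64(0.9), 0.44, np.int64(1096)), (np.float64(0.95), 0.51, np.int64(3064))]
t 4.93 p [ 0.3794 -0.1623  0.2976] yaw -0.239 j6 2.74 F [-1.0506  1.3664  0.3019] w 0.0856
  delta cm [ 13.4   16.78 -18.08] turn None rows 7.0
```

arm_command:
  translation:
    - [1.9, 2.4, -2.5]
    - [3.8, 4.8, -5.1]
    - [5.7, 7.2, -7.7]
    - [7.6, 9.6, -10.3]
    - [9.5, 12, -12.9]
  turn: [-0.1, -0.2, -0.3, -0.4, -0.5]
  hand: [0, 0, 0, 0, 0]

```text
clock: 5.35
eef_pos: [0.4384, -0.3343, 0.3687]
tool_rot: [0.978, 0.112, 0.024, -0.174]
ft_force: [1.2, -1.4, 0.2]
grip_width: 0.0855
```

```bash
cat > ov.py <<'E'
from h import *
import sys
o=get_obs();M=Rot.from_quat(o['tool_rot']).as_matrix();p=np.array(o['eef_pos'])
print('toolz',M[:,2],'toolx',M[:,0],'j',np.array(o['joint_pos']))
delta([float(a) for a in sys.argv[1:4]])
a=np.radians(float(sys.argv[4]));print('10cm along az:',M.T@[np.cos(a)*10,np.sin(a)*10,0],'r',np.hypot(p[0],p[1]))
E
python3 ov.py .467 -.406 .40 -41
```

```text
toolz [ 0.0082  0.3455 -0.9384] toolx [0.9737 0.2109 0.0862] j [-0.7966  0.5932  0.8831  2.1124  0.25    2.0849]
t 5.35 p [ 0.4384 -0.3343  0.3687] yaw 0.213 j6 2.08 F [ 1.1782 -1.3628  0.1808] w 0.0855
  delta cm [ 1.54  6.16 -5.39] turn None rows 2.0
10cm along az: [ 5.9647  7.7176 -2.2047] r 0.5513150153275034
```

arm_command:
  translation:
    - [2.4, 3, -0.9]
    - [4.8, 6.1, -1.8]
    - [7.2, 9.2, -2.7]
    - [9.6, 12.3, -3.6]
    - [12, 15.4, -4.4]
  turn: [-0.1, -0.2, -0.3, -0.4, -0.5]
  hand: [0, 0, 0, 0, 0]

```text
clock: 5.77
eef_pos: [0.5212, -0.3922, 0.3125]
tool_rot: [0.923, 0.349, 0.076, -0.146]
ft_force: [1.0, -0.2, 0.4]
grip_width: 0.0853
```

```bash
python3 ov.py .467 -.406 .40 -41
```

```text
toolz [ 0.0377  0.3229 -0.9457] toolx [0.745  0.6216 0.242 ] j [-0.7727  0.8477  1.2186  2.1485  0.2605  1.6185]
t 5.77 p [ 0.5212 -0.3922  0.3125] yaw 0.695 j6 1.62 F [ 1.0306 -0.2373  0.4394] w 0.0853
  delta cm [-2.77 -4.52 -8.92] turn None rows 3.0
10cm along az: [ 1.5444  9.7083 -1.834 ] r 0.6522581532451381
```

arm_command:
  translation:
    - [1, 2.5, -2.5]
    - [1.9, 5, -4.9]
    - [2.8, 7.5, -7.3]
    - [3.8, 10, -9.8]
    - [4.7, 12.5, -12.2]
  turn: [0, 0, 0, 0, 0]
  hand: [0, 0, 0, 0, 0]

```text
clock: 6.18
eef_pos: [0.5367, -0.3966, 0.319]
tool_rot: [0.926, 0.344, 0.085, -0.131]
ft_force: [0.2, -0.8, 0.3]
grip_width: 0.0853
```

```bash
python3 ov.py .467 -.406 .40 -41
```

```text
toolz [ 0.0675  0.3015 -0.9511] toolx [0.7487 0.6147 0.2481] j [-0.7644  0.8629  1.2747  2.1493  0.2676  1.6431]
t 6.18 p [ 0.5367 -0.3966  0.319 ] yaw 0.687 j6 1.64 F [ 0.198  -0.8337  0.2757] w 0.0853
  delta cm [-3.79 -5.4  -8.45] turn None rows 3.0
10cm along az: [ 1.6174  9.7584 -1.4687] r 0.6673300065674039
```

arm_command:
  translation:
    - [1, -0.7, -3.8]
    - [2, -1.5, -7.6]
    - [3, -2.2, -11.4]
    - [4, -3, -15.2]
    - [5, -3.7, -19]
  turn: [0, 0, 0, 0, 0]
  hand: [0, 0, 0, 0, 0]

```text
clock: 6.6
eef_pos: [0.5435, -0.3735, 0.3727]
tool_rot: [0.929, 0.34, 0.102, -0.101]
ft_force: [-0.4, -0.3, 0.3]
grip_width: 0.0852
```

```bash
python3 ov.py .467 -.406 .40 -41
```

```text
toolz [ 0.1206  0.256  -0.9591] toolx [0.7479 0.6119 0.2574] j [-0.7348  0.7824  1.2751  2.149   0.2742  1.6933]
t 6.6 p [ 0.5435 -0.3735  0.3727] yaw 0.686 j6 1.69 F [-0.4043 -0.2884  0.263 ] w 0.0852
  delta cm [-7.   -2.89 -4.37] turn None rows 3.0
10cm along az: [ 1.6305  9.8361 -0.7698] r 0.6594855799363454
```

arm_command:
  translation:
    - [1, -0.4, -3.9]
    - [2, -0.8, -7.8]
    - [3, -1.2, -11.7]
    - [4, -1.6, -15.6]
    - [5, -2, -19.5]
  turn: [0, 0, 0, 0, 0]
  hand: [0, 0, 0, 0, 0]

```text
clock: 7.02
eef_pos: [0.5457, -0.3501, 0.4207]
tool_rot: [0.932, 0.336, 0.118, -0.074]
ft_force: [0.8, -0.2, 0.0]
grip_width: 0.0852
```

arm_command:
  translation:
    - [1, -0.2, -3.9]
    - [2, -0.4, -7.8]
    - [3, -0.6, -11.7]
    - [4, -0.8, -15.6]
    - [5, -1, -19.5]
  turn: [0, 0, 0, 0, 0]
  hand: [0, 0, 0, 0, 0]

```text
clock: 7.43
eef_pos: [0.5437, -0.3256, 0.467]
tool_rot: [0.933, 0.332, 0.135, -0.048]
ft_force: [-1.0, 0.2, 0.5]
grip_width: 0.0852
```

arm_command:
  translation:
    - [1, 0.1, -3.9]
    - [2, 0.2, -7.8]
    - [3, 0.3, -11.7]
    - [4, 0.4, -15.6]
    - [5, 0.5, -19.5]
  turn: [0, 0, 0, 0, 0]
  hand: [0, 0, 0, 0, 0]

```text
clock: 7.85
eef_pos: [0.5376, -0.3028, 0.5093]
tool_rot: [0.932, 0.327, 0.152, -0.024]
ft_force: [-0.2, -0.1, -0.6]
grip_width: 0.0856
```

```bash
python3 ov.py .467 -.406 .40 -41
```

```text
toolz [ 0.2676  0.1442 -0.9527] toolx [0.7397 0.6028 0.299 ] j [-0.6585  0.5678  1.2745  2.1488  0.2815  1.8263]
t 7.85 p [ 0.5376 -0.3028  0.5093] yaw 0.684 j6 1.83 F [-0.2331 -0.09   -0.6436] w 0.0856
  delta cm [-14.72   3.14   7.04] turn None rows 4.0
10cm along az: [1.6279 9.8081 1.0731] r 0.6170313969612131
```

arm_command:
  translation:
    - [1.2, 0.4, -3.9]
    - [2.4, 0.8, -7.8]
    - [3.6, 1.2, -11.7]
    - [4.8, 1.6, -15.6]
    - [6, 2, -19.5]
  turn: [0, 0, 0, 0, 0]
  hand: [0, 0, 0, 0, 0]

```text
clock: 8.27
eef_pos: [0.5303, -0.2776, 0.5481]
tool_rot: [0.931, 0.323, 0.169, -0.003]
ft_force: [-0.4, 0.3, -1.2]
grip_width: 0.0854
```

arm_command:
  translation:
    - [1.2, 0.6, -3.9]
    - [2.4, 1.2, -7.8]
    - [3.6, 1.8, -11.7]
    - [4.8, 2.4, -15.6]
    - [6, 3, -19.5]
  turn: [0, 0, 0, 0, 0]
  hand: [0, 0, 0, 0, 0]

```text
clock: 8.68
eef_pos: [0.5198, -0.2549, 0.5833]
tool_rot: [0.929, 0.319, 0.186, 0.017]
ft_force: [0.1, 0.8, 0.1]
grip_width: 0.0854
```

arm_command:
  translation:
    - [1.2, 0.8, -3.9]
    - [2.4, 1.6, -7.8]
    - [3.6, 2.4, -11.7]
    - [4.8, 3.2, -15.6]
    - [6, 4, -19.5]
  turn: [0, 0, 0, 0, 0]
  hand: [0, 0, 0, 0, 0]

```text
clock: 9.1
eef_pos: [0.5068, -0.2351, 0.6152]
tool_rot: [0.927, 0.314, 0.202, 0.035]
ft_force: [-0.5, -0.4, -0.2]
grip_width: 0.0856
```

```bash
python3 ov.py .467 -.406 .40 -41
```

```text
toolz [ 0.397   0.0625 -0.9157] toolx [0.7204 0.5969 0.3531] j [-0.5928  0.3853  1.2742  2.1488  0.2772  1.9385]
t 9.1 p [ 0.5068 -0.2351  0.6152] yaw 0.692 j6 1.94 F [-0.491  -0.3635 -0.226 ] w 0.0856
  delta cm [-20.67   7.27  17.06] turn None rows 7.0
10cm along az: [1.5213 9.5394 2.5857] r 0.5587131686203011
```

```bash
python3 ov.py .30 -.47 .60 -70
```

```text
toolz [ 0.397   0.0625 -0.9157] toolx [0.7204 0.5969 0.3531] j [-0.5928  0.3853  1.2742  2.1488  0.2772  1.9385]
t 9.1 p [ 0.5068 -0.2351  0.6152] yaw 0.692 j6 1.94 F [-0.491  -0.3635 -0.226 ] w 0.0856
  delta cm [-29.46   6.73  -8.29] turn None rows 8.0
10cm along az: [-3.1449  9.4613  0.7701] r 0.5587131686203011
```

arm_command:
  translation:
    - [-3.7, 0.8, -1]
    - [-7.4, 1.7, -2.1]
    - [-11.1, 2.5, -3.1]
    - [-14.8, 3.4, -4.1]
    - [-18.5, 4.2, -5.2]
  turn: [0, 0, 0, 0, 0]
  hand: [0, 0, 0, 0, 0]

```text
clock: 9.52
eef_pos: [0.3768, -0.3768, 0.588]
tool_rot: [0.926, 0.313, 0.205, 0.042]
ft_force: [0.1, -0.2, 0.7]
grip_width: 0.0853
```

arm_command:
  translation:
    - [-3.7, 0.8, -1]
    - [-7.4, 1.7, -2.1]
    - [-11, 2.5, -3.1]
    - [-11, 2.5, -3.1]
  turn: [-0.1, -0.2, -0.3, -0.4]
  hand: [0, 0, 0, 0]

```text
clock: 9.85
eef_pos: [0.2979, -0.4587, 0.5591]
tool_rot: [0.847, 0.487, 0.192, 0.092]
ft_force: [1.3, 0.0, -0.4]
grip_width: 0.0857
```

```bash
python3 ov.py .30 -.47 .70 -70
```

```text
toolz [ 0.414   0.031  -0.9098] toolx [0.4525 0.8602 0.2352] j [-1.2332  0.3935  1.088   2.1472  0.4125  0.8899]
t 9.85 p [ 0.2979 -0.4587  0.5591] yaw 1.087 j6 0.89 F [ 1.265   0.0471 -0.4147] w 0.0857
  delta cm [  2.44   5.56 -12.77] turn None rows 4.0
10cm along az: [-6.536   7.4844  1.1249] r 0.5469856505752825
```

arm_command:
  translation:
    - [0.7, 1.6, -3.6]
    - [1.4, 3.2, -7.2]
    - [2, 4.7, -10.8]
    - [2.7, 6.3, -14.4]
    - [3.4, 7.9, -18]
  turn: [-0.1, -0.2, -0.3, -0.4, -0.5]
  hand: [0, 0, 0, 0, 0]

```text
clock: 10.27
eef_pos: [0.3126, -0.4269, 0.5948]
tool_rot: [0.699, 0.679, 0.158, 0.16]
ft_force: [-0.5, -0.5, -0.8]
grip_width: 0.0857
```

```bash
python3 ov.py .30 -.47 .80 -70
```

```text
toolz [ 0.4383 -0.0086 -0.8988] toolx [0.0277 0.9996 0.0039] j [-1.1868  0.335   1.1022  2.1487  0.4149  0.4527]
t 10.27 p [ 0.3126 -0.4269  0.5948] yaw 1.543 j6 0.45 F [-0.4727 -0.5032 -0.7788] w 0.0857
  delta cm [ -4.26   7.97 -18.96] turn None rows 6.0
10cm along az: [-9.2983  3.3233  1.5801] r 0.5291543646605478
```

arm_command:
  translation:
    - [0, 0, 0]
    - [0, 0, 0]
    - [0, 0, 0]
    - [0, 0, 0]
    - [0, 0, 0]
  turn: [-0.12, -0.24, -0.36, -0.48, -0.6]
  hand: [0, 0, 0, 0, 0]

```text
clock: 10.68
eef_pos: [0.3128, -0.4271, 0.5943]
tool_rot: [0.466, 0.856, 0.104, 0.199]
ft_force: [-0.3, -0.3, -0.8]
grip_width: 0.0853
```

arm_command:
  translation:
    - [0, 0, 0]
    - [0, 0, 0]
    - [0, 0, 0]
    - [0, 0, 0]
    - [0, 0, 0]
  turn: [-0.12, -0.24, -0.36, -0.48, -0.6]
  hand: [0, 0, 0, 0, 0]

```text
clock: 11.1
eef_pos: [0.3127, -0.4272, 0.5943]
tool_rot: [0.193, 0.955, 0.041, 0.221]
ft_force: [0.4, 0.5, -0.3]
grip_width: 0.0853
```

arm_command:
  translation:
    - [0, 0, 0]
    - [0, 0, 0]
    - [0, 0, 0]
    - [0, 0, 0]
  turn: [-0.12, -0.24, -0.34, -0.34]
  hand: [0, 0, 0, 0]

```text
clock: 11.43
eef_pos: [0.3127, -0.4272, 0.5944]
tool_rot: [0.03, 0.974, 0.003, 0.225]
ft_force: [0.4, 0.2, -0.1]
grip_width: 0.0852
```

```bash
python3 ov.py .418 .275 .22 -70;python3 ov.py .418 -.25 .22 -70|tail -2
```

```text
toolz [ 0.438  -0.0078 -0.8989] toolx [-0.8971  0.0607 -0.4376] j [-1.1868  0.3357  1.1019  2.1487  0.415  -1.0845]
t 11.43 p [ 0.3127 -0.4272  0.5944] yaw 3.074 j6 -1.08 F [ 0.3994  0.192  -0.0959] w 0.0852
  delta cm [11.2  69.96 37.72] turn None rows 20.0
10cm along az: [-3.6388 -9.181   1.5713] r 0.5293856756238351
  delta cm [ 8.01 17.56 38.13] turn None rows 11.0
10cm along az: [-3.6388 -9.181   1.5713] r 0.5293856756238351
```

arm_command:
  translation:
    - [-0.65, 1.55, 3.45]
    - [-1.3, 3.1, 6.9]
    - [-1.95, 4.65, 10.35]
    - [-2.6, 6.2, 13.8]
    - [-3.25, 7.75, 17.25]
  turn: [0, 0, 0, 0, 0]
  hand: [0.4, 0.4, 0.4, 0.4, 0.4]

```text
clock: 11.85
eef_pos: [0.4225, -0.3517, 0.4535]
tool_rot: [0.033, 0.974, 0.003, 0.225]
ft_force: [0.7, -0.7, 0.1]
grip_width: 0.0516
```

arm_command:
  translation:
    - [-0.65, 1.55, 3.45]
    - [-1.3, 3.1, 6.9]
    - [-1.95, 4.65, 10.35]
    - [-2.6, 6.2, 13.8]
    - [-3.25, 7.75, 17.25]
  turn: [0, 0, 0, 0, 0]
  hand: [0.4, 0.4, 0.4, 0.4, 0.4]

```text
clock: 12.27
eef_pos: [0.5319, -0.2779, 0.3147]
tool_rot: [0.033, 0.974, 0.003, 0.225]
ft_force: [0.3, -0.2, 0.9]
grip_width: 0.0512
```

arm_command:
  translation:
    - [-0.65, 1.55, 3.45]
    - [-1.3, 3.05, 6.9]
    - [-1.3, 3.05, 6.9]
    - [-1.3, 3.05, 6.9]
  turn: [0, 0, 0, 0]
  hand: [0.4, 0.4, 0.4, 0.4]

```text
clock: 12.6
eef_pos: [0.5743, -0.2481, 0.2571]
tool_rot: [0.031, 0.974, 0.004, 0.222]
ft_force: [0.0, -0.2, 0.9]
grip_width: 0.0514
```

```bash
python3 look.py w2 hook_tip hook_pivot hook_seat tray_center; python3 ov.py .624 -.25 .166 0
```

```text
t 12.6 p [ 0.5743 -0.2481  0.2571] yaw 3.072 j6 -0.41 F [ 0.008  -0.1723  0.9431] w 0.0514
  delta cm [10.72 50.29 -8.65] turn 4.643 rows 13.0
hook_tip 0.72 [235.8 313.9] [ 0.6224 -0.2536  0.1724]
hook_tip 0.67 [233.6 338.6] [ 0.7663 -0.228   0.0053]
hook_pivot 0.79 [236.  369.2] [ 0.6475 -0.2105  0.1493]
hook_pivot 0.33 [195.4 351.5] [ 0.707  -0.2121  0.0068]
hook_seat 0.81 [229.6 340.2] [ 0.6392 -0.2343  0.1494]
tray_center 0.89 [135.8 351.5] [ 0.6293 -0.2129  0.0085]
toolz [ 0.4413 -0.0114 -0.8973] toolx [-0.8952  0.063  -0.4411] j [-0.52    0.1549 -0.0788  0.9283  0.2109 -0.4104]
t 12.85 p [ 0.5753 -0.2517  0.2631] yaw 3.071 j6 -0.41 F [ 0.6147 -0.6398  0.7178] w 0.0512
  delta cm [-0.07  0.3  10.86] turn None rows 3.0
10cm along az: [-8.9524  0.6155  4.4131] r 0.6279276375058599
```

View pics/w2.png

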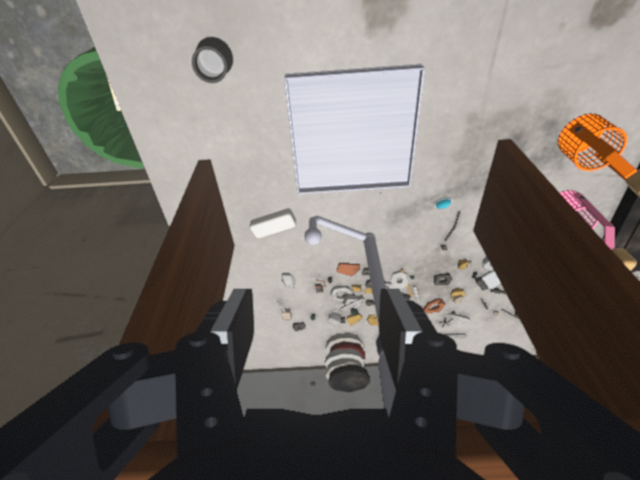

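```bash
python3 look.py w3 hook_tip hook_pivot hook_seat tray_center; python3 ov.py .624 -.25 .166 0|tail -2
python3 - <<'E'
from h import *
P=cloud('wrist',np.load('wrist_d.npy'));z=P[...,2]
m=(z>.155)&(z<.185)&(abs(P[...,0]-.624)<.015)&(abs(P[...,1]+.25)<.015);q=P[m];print(m.sum(),np.median(q,0),q.min(0),q.max(0),np.argwhere(m).mean(0))
m=(z>.285)&(z<.3)&(abs(P[...,0]-.63)<.03);print('board under',m.sum(),P[m].min(0) if m.any() else 0)
E
```

```text
t 12.85 p [ 0.5753 -0.2517  0.2631] yaw 3.071 j6 -0.41 F [ 0.6147 -0.6398  0.7178] w 0.0512
  delta cm [11.03 50.58 -8.55] turn 4.642 rows 13.0
hook_tip 0.77 [228.7 320.3] [ 0.6216 -0.2497  0.1671]
hook_pivot 0.63 [232.4 372.6] [ 0.6452 -0.2076  0.1471]
hook_seat 0.85 [223.1 346.9] [ 0.6376 -0.2279  0.142 ]
tray_center 0.73 [129.5 355.6] [ 0.6245 -0.207   0.0013]
  delta cm [-0.19  0.22 10.76] turn None rows 3.0
10cm along az: [-8.9611  0.6061  4.3968] r 0.6272923381494643
232 [ 0.6205 -0.2512  0.165 ] [ 0.617  -0.2577  0.1578] [ 0.6278 -0.2448  0.1684] [227.2672 317.319 ]
board under 198 [ 0.6278 -0.375   0.285 ]
```

arm_command:
  translation:
    - [-0.1, 0, 3]
    - [-0.1, 0.1, 6]
    - [-0.2, 0.1, 9]
    - [-0.2, 0.1, 10.6]
    - [-0.2, 0.1, 10.6]
  turn: [0, 0, 0, 0, 0]
  hand: [0.4, 0.4, 0.4, 0.4, 0.4]

```text
clock: 13.52
eef_pos: [0.6217, -0.2491, 0.1613]
tool_rot: [0.031, 0.975, 0.004, 0.222]
ft_force: [-0.6, -0.3, -0.8]
grip_width: 0.0514
```

arm_command:
  translation:
    - [0, 0, 0]
    - [0, 0, 0]
    - [0, 0, 0]
    - [0, 0, 0]
  turn: [0, 0, 0, 0]
  hand: [0.78, 0.78, 0.78, 0.78]

```text
clock: 13.85
eef_pos: [0.624, -0.2511, 0.1689]
tool_rot: [0.031, 0.973, 0.002, 0.227]
ft_force: [0.7, 0.7, -0.2]
grip_width: 0.019
```

```bash
python3 look.py w4 hook_tip
python3 - <<'E'
from h import *
o=get_obs();M=Rot.from_quat(o['tool_rot']).as_matrix()
c=np.array([.647,-.204]);p0=None
for t in [1.107,.9,.7,.5,.3,.1,0]:
    p=c-.052*np.array([np.cos(t),np.sin(t)])
    if p0 is None:p0=p
    print(t,p,(M.T@np.append(p-p0,0)*100).round(2))
im=cv2.imread('pics/w4.png');cv2.imwrite('pics/w4c.png',cv2.resize(im[140:440,160:480],(640,600)))
E
```

```text
t 13.85 p [ 0.624  -0.2511  0.1689] yaw 3.073 j6 -0.37 F [ 0.7434  0.6506 -0.2162] w 0.019
  delta cm [ 11.15  50.41 -19.11] turn 4.644 rows 14.0
hook_tip 0.95 [277.2 313.7] [ 0.62   -0.2519  0.1667]
1.107 [ 0.6237 -0.2505] [0. 0. 0.]
0.9 [ 0.6147 -0.2447] [ 0.85  0.52 -0.41]
0.7 [ 0.6072 -0.2375] [ 1.56  1.2  -0.74]
0.5 [ 0.6014 -0.2289] [ 2.14  2.02 -1.01]
0.3 [ 0.5973 -0.2194] [ 2.56  2.95 -1.2 ]
0.1 [ 0.5953 -0.2092] [ 2.81  3.95 -1.3 ]
0 [ 0.595 -0.204] [ 2.86  4.47 -1.31]
```

View pics/w4c.png

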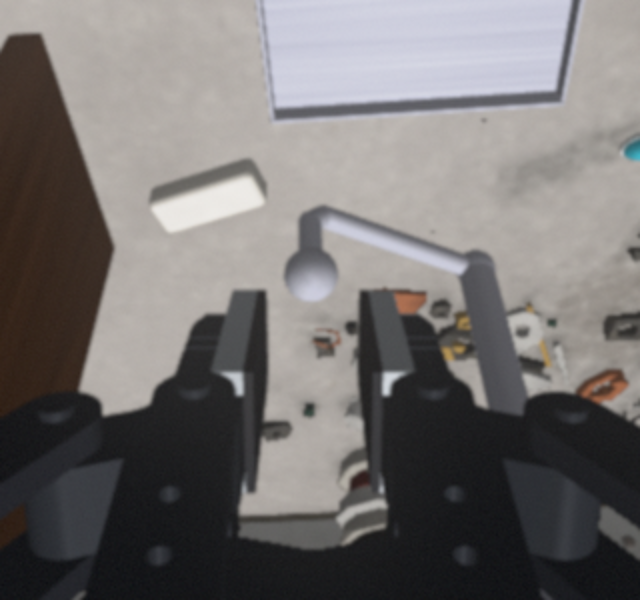

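Run:
```python
from h import *
o=get_obs();M=Rot.from_quat(o['tool_rot']).as_matrix();p=np.array(o['eef_pos'])
f=lambda q:[round((a-b)*2) for a,b in zip(proj('wrist',q),(140,160))][::-1]
print('crop coords (x,y): ball',f([.6237,-.2505,.162]))
for z in(-.02,0,.014):
  print(z,[f(p+M@[x,s*.0095,z]) for s in(-1,1) for x in (-.011,.011)])
P=cloud('wrist',np.load('wrist_d.npy'))
for (x,y) in [(311,273),(250,300),(385,300),(245,350),(230,385)]:
    q=P[140+y//2,160+x//2];print((x,y),q,(M.T@(q-p)*1000).round(1))
```

```text
crop coords (x,y): ball [314, 270]
-0.02 [[268, 376], [266, 278], [358, 376], [360, 278]]
0 [[273, 334], [271, 245], [353, 334], [355, 245]]
0.014 [[276, 309], [274, 227], [350, 309], [352, 227]]
(311, 273) [ 0.6205 -0.2513  0.1655] [ 4.1 -0.7  1.1]
(250, 300) [ 0.6024 -0.2622  0.1887] [  9.4 -12.2 -27.6]
(385, 300) [ 0.6033 -0.2364  0.1898] [  9.7  13.6 -28.4]
(245, 350) [ 0.5923 -0.2611  0.2082] [ 10.  -11.4 -49.6]
(230, 385) [ 0.5864 -0.262   0.2188] [ 10.5 -12.4 -61.7]
```

arm_command:
  translation:
    - [0.1, 0, 1.3]
    - [0.2, 0, 2.6]
    - [0.3, 0, 3.9]
    - [0.3, 0, 3.9]
    - [0.3, 0, 3.9]
  turn: [0, 0, 0, 0, 0]
  hand: [0.78, 0.78, 0.78, 0.78, 0.78]

```text
clock: 14.37
eef_pos: [0.6373, -0.2503, 0.1298]
tool_rot: [0.031, 0.974, 0.003, 0.225]
ft_force: [0.9, 0.8, 0.1]
grip_width: 0.0189
```

```bash
python3 look.py w5 hook_tip;  python3 - <<'E'
from h import *
o=get_obs();M=Rot.from_quat(o['tool_rot']).as_matrix();p=np.array(o['eef_pos'])
print((M.T@(np.array([.6237,-.2508,.162])-p)*1000).round(1))
im=cv2.imread('pics/w5.png');cv2.imwrite('pics/w5c.png',cv2.resize(im[140:440,160:480],(640,600)))
E
```

```text
t 14.37 p [ 0.6373 -0.2503  0.1298] yaw 3.073 j6 -0.36 F [0.8834 0.7766 0.0873] w 0.0189
  delta cm [ 10.73  50.37 -23.07] turn 4.643 rows 14.0
hook_tip 0.64 [328.4 313.6] [ 0.6202 -0.2516  0.1678]
[ -0.5  -0.2 -33.9]
```

View pics/w5c.png

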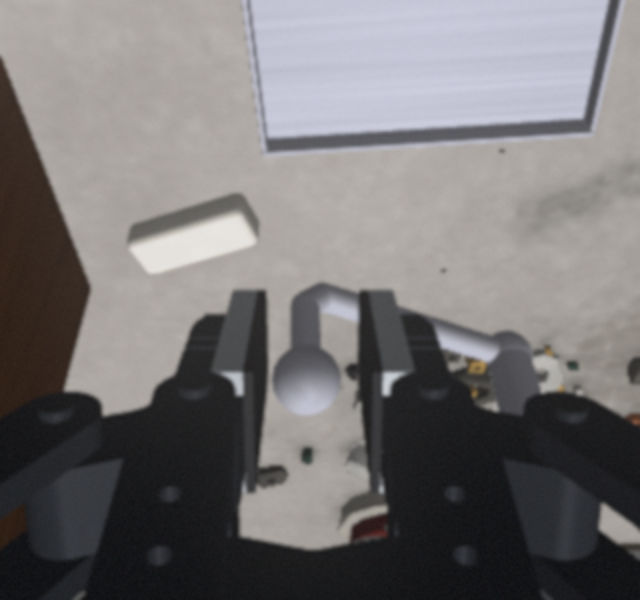

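arm_command:
  translation:
    - [0.4, 0.3, -0.2]
    - [0.9, 0.6, -0.4]
    - [1.2, 0.9, -0.6]
    - [1.6, 1.2, -0.7]
    - [1.9, 1.6, -0.9]
  turn: [0, 0, 0, 0, 0]
  hand: [0.78, 0.78, 0.78, 0.78, 0.78]

```text
clock: 14.88
eef_pos: [0.6169, -0.234, 0.1307]
tool_rot: [0.032, 0.974, 0.002, 0.225]
ft_force: [-2.8, -4.4, 1.1]
grip_width: 0.0184
```

arm_command:
  translation:
    - [0.2, 0.4, -0.1]
    - [0.5, 0.9, -0.2]
    - [0.7, 1.4, -0.3]
    - [0.8, 1.9, -0.4]
    - [0.9, 2.4, -0.4]
  turn: [0, 0, 0, 0, 0]
  hand: [0.78, 0.78, 0.78, 0.78, 0.78]

```text
clock: 15.3
eef_pos: [0.6091, -0.2076, 0.1301]
tool_rot: [0.031, 0.974, 0.003, 0.225]
ft_force: [-1.3, -1.2, -0.1]
grip_width: 0.0185
```

```bash
python3 look.py w6 hook_tip hook_pivot;python3 ov.py .595 -.204 .162 0
python3 - <<'E'
from h import *
im=cv2.imread('pics/w6.png');cv2.imwrite('pics/w6c.png',cv2.resize(im[140:440,160:480],(480,450)))
E
```

```text
t 15.3 p [ 0.6091 -0.2076  0.1301] yaw 3.073 j6 -0.31 F [-1.342  -1.1978 -0.0916] w 0.0185
  delta cm [  7.91  46.29 -21.74] turn 4.644 rows 13.0
hook_tip 0.66 [330.6 308.8] [ 0.5935 -0.2097  0.1661]
hook_pivot 0.89 [356.7 322.8] [ 0.6459 -0.2068  0.1458]
hook_pivot 0.42 [332.3 305.3] [ 0.594  -0.2114  0.1668]
toolz [ 0.4392 -0.0074 -0.8984] toolx [-0.8965  0.0604 -0.4388] j [-0.4129  0.2766 -0.2889  0.5814  0.1703 -0.314 ]
t 15.45 p [ 0.6098 -0.2075  0.1304] yaw 3.074 j6 -0.31 F [0.8907 0.1637 0.5219] w 0.0186
  delta cm [-0.04  0.33 -3.49] turn None rows 1.0
10cm along az: [-8.9655  0.5752  4.392 ] r 0.6440998574945193
```

View pics/w6c.png

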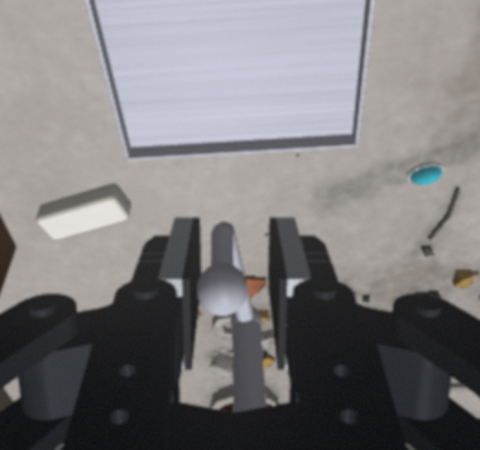

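arm_command:
  translation:
    - [0, 0.2, 0]
    - [0, 0.35, 0]
    - [0, 0.35, 0]
  turn: [0, 0, 0]
  hand: [0.78, 0.78, 0.78]

```text
clock: 15.7
eef_pos: [0.6098, -0.2051, 0.1304]
tool_rot: [0.031, 0.974, 0.003, 0.225]
ft_force: [-0.5, -0.6, 0.7]
grip_width: 0.0189
```

arm_command:
  translation:
    - [0, -0.1, 0]
    - [0, -0.1, -2]
    - [0, -0.1, -6]
    - [0, -0.1, -10]
    - [0, -0.1, -12]
  turn: [0, 0, 0, 0, 0]
  hand: [0.4, 0.4, 0.4, 0.4, 0.4]

```text
clock: 16.12
eef_pos: [0.5573, -0.2059, 0.2431]
tool_rot: [0.031, 0.973, 0.002, 0.228]
ft_force: [0.7, 0.0, -0.1]
grip_width: 0.0515
```

arm_command:
  translation:
    - [0, 0, 0]
    - [0, 0, 0]
  turn: [0, 0]
  hand: [0, 0]

```text
clock: 16.28
eef_pos: [0.5576, -0.2058, 0.2405]
tool_rot: [0.031, 0.973, 0.002, 0.227]
ft_force: [-0.2, -0.3, -1.0]
grip_width: 0.0737
```

```bash
python3 look.py w7 hook_tip hook_pivot hook_seat tray_center;python3 ov.py .40 .27 .28 0
python3 - <<'E'
from h import *
P=cloud('wrist',np.load('wrist_d.npy'));z=P[...,2]
m=(z>.158)&(z<.185)&(abs(P[...,0]-.595)<.02)&(abs(P[...,1]+.205)<.02);q=P[m];print(m.sum(),np.median(q,0),q.min(0),q.max(0))
m=(z>.13)&(z<.148)&(P[...,0]>.605)&(P[...,0]<.635)&(abs(P[...,1]+.205)<.02);q=P[m];print(m.sum());f=np.polyfit(q[:,0],q[:,1],1);print('slope rad',f[0],'y at .62',np.polyval(f,.62))
m=(z>.16)&(z<.25)&(P[...,0]>.63)&(P[...,0]<.66)&(abs(P[...,1]+.205)<.02);q=P[m];print('shank',m.sum(),np.median(q,0))
E
```

```text
t 16.28 p [ 0.5576 -0.2058  0.2405] yaw 3.073 j6 -0.35 F [-0.2411 -0.2848 -0.9722] w 0.0737
  delta cm [ 8.08 46.17 -9.72] turn 4.644 rows 12.0
hook_tip 0.96 [239.7 316.6] [ 0.5931 -0.2056  0.1639]
hook_pivot 0.93 [269.7 316.9] [ 0.6438 -0.2077  0.142 ]
hook_seat 0.93 [248.5 313.9] [ 0.6007 -0.2076  0.1629]
tray_center 0.64 [157.8 315.1] [ 0.6233 -0.2051 -0.0029]
toolz [ 0.4359 -0.0076 -0.9   ] toolx [-0.898   0.0622 -0.4355] j [-0.4527  0.095  -0.218   0.8439  0.1849 -0.3498]
t 16.53 p [ 0.5563 -0.2048  0.2361] yaw 3.072 j6 -0.35 F [-0.584  -0.2569  0.014 ] w 0.0853
  delta cm [ 15.08  46.54 -11.13] turn None rows 13.0
10cm along az: [-8.9803  0.5929  4.3592] r 0.592810142275167
243 [ 0.5934 -0.2069  0.1623] [ 0.589  -0.2134  0.1581] [ 0.6006 -0.2009  0.1659]
82
slope rad -0.033641814105598127 y at .62 -0.20552188193972987
shank 1913 [ 0.6439 -0.2054  0.2196]
```

arm_command:
  translation:
    - [1.2, 3.6, -0.2]
    - [2.4, 7.2, -0.4]
    - [3.7, 10.9, -0.6]
    - [4.9, 14.5, -0.8]
    - [6.1, 18.1, -1]
  turn: [0, 0, 0, 0, 0]
  hand: [0, 0, 0, 0, 0]

```text
clock: 16.95
eef_pos: [0.5074, -0.0193, 0.2224]
tool_rot: [0.031, 0.974, 0.003, 0.224]
ft_force: [0.8, 0.1, 0.1]
grip_width: 0.0855
```

arm_command:
  translation:
    - [1.2, 3.6, -0.2]
    - [2.4, 7.2, -0.4]
    - [3.7, 10.9, -0.6]
    - [4.9, 14.5, -0.8]
    - [6.1, 18.1, -1]
  turn: [0, 0, 0, 0, 0]
  hand: [0, 0, 0, 0, 0]

```text
clock: 17.37
eef_pos: [0.459, 0.1655, 0.2085]
tool_rot: [0.031, 0.974, 0.002, 0.225]
ft_force: [0.9, 0.4, 0.1]
grip_width: 0.0853
```

arm_command:
  translation:
    - [1.2, 3.6, -0.2]
    - [2.4, 7.2, -0.4]
    - [3.6, 10.9, -0.6]
    - [3.6, 10.9, -0.6]
    - [3.6, 10.9, -0.6]
  turn: [0, 0, 0, 0, 0]
  hand: [0, 0, 0, 0, 0]

```text
clock: 17.78
eef_pos: [0.4306, 0.2771, 0.1996]
tool_rot: [0.028, 0.974, 0.002, 0.224]
ft_force: [-0.2, -0.5, -1.2]
grip_width: 0.0854
```

```bash
python3 -c "
from h import *
camera('wrist')"; python3 look.py w8 basket_grip basket_eye ring_center
python3 - <<'E'
from h import *
P=cloud('wrist',np.load('wrist_d.npy'));z=P[...,2]
m=(z>.101)&(z<.13)&(abs(P[...,0]-.47)<.05)&(abs(P[...,1]-.275)<.05);q=P[m];print(len(q),cv2.minAreaRect(q[:,:2].astype(np.float32)),q.max(0),q.min(0),np.argwhere(m).mean(0))
t=q[q[:,2]>.1155];print('top',len(t),cv2.minAreaRect(t[:,:2].astype(np.float32)))
E
python3 ov.py .4875 .275 .074 0
```

```text
t 17.83 p [0.431  0.2754 0.1997] yaw 3.077 j6 0.77 F [-1.0763  0.3685  0.2326] w 0.0855
  delta cm [-7.97 -1.05 -7.3 ] turn 4.647 rows 3.0
basket_grip 0.96 [225.1 317. ] [0.4651 0.2736 0.1157]
basket_grip 0.83 [366.3  97. ] [0.3841 0.2198 0.2659]
basket_grip 0.74 [209.8 316.9] [0.469  0.2737 0.0931]
basket_eye 0.85 [347.4 105.2] [0.6371 0.0372 0.0903]
basket_eye 0.66 [210.2 317.2] [0.4696 0.2736 0.0936]
ring_center 0.6 [156.1 314.6] [0.4727 0.2728 0.0075]
ring_center 0.45 [225.3 316.3] [0.4657 0.2727 0.1165]
1520 ((0.47232139110565186, 0.27126049995422363), (0.033944472670555115, 0.016276707872748375), 83.70549774169922) [0.4815 0.2885 0.1216] [0.4631 0.254  0.101 ] [227.4711 314.6868]
top 921 ((0.4723984897136688, 0.2713332772254944), (0.03380618989467621, 0.01602271944284439), 84.725830078125)
toolz [ 0.4384 -0.0106 -0.8987] toolx [-0.8966  0.0638 -0.4382] j [ 0.7604  0.0117 -0.3952  0.8314 -0.3151  0.7734]
t 18.03 p [0.4322 0.2733 0.201 ] yaw 3.071 j6 0.77 F [-0.5529 -0.3087  0.076 ] w 0.0853
  delta cm [ 0.61  0.28 13.84] turn None rows 4.0
10cm along az: [-8.9664  0.6199  4.3841] r 0.5113417357085891
```

View pics/w8.png

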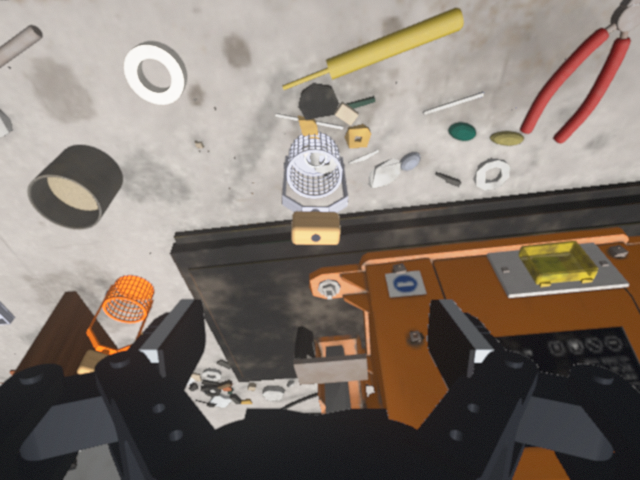

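arm_command:
  translation:
    - [0.2, 0, 3.5]
    - [0.3, 0, 7]
    - [0.4, 0, 10.5]
    - [0.5, 0, 12.9]
    - [0.5, 0, 13.9]
  turn: [0, 0, 0, 0, 0]
  hand: [0.3, 0.3, 0.3, 0.3, 0.3]

```text
clock: 18.45
eef_pos: [0.4879, 0.2704, 0.0705]
tool_rot: [0.033, 0.974, 0.0, 0.223]
ft_force: [0.2, 0.9, 0.4]
grip_width: 0.0597
```

arm_command:
  translation:
    - [0, 0, 0]
    - [0, 0, 0]
    - [0, 0, 0]
  turn: [0, 0, 0]
  hand: [0.3, 0.3, 0.3]

```text
clock: 18.7
eef_pos: [0.4891, 0.2735, 0.0753]
tool_rot: [0.032, 0.974, 0.003, 0.226]
ft_force: [0.3, -0.1, 0.1]
grip_width: 0.0594
```

```bash
python3 look.py w9 basket_grip; python3 ov.py .4887 .2726 .0739 0|tail -2
python3 - <<'E'
from h import *
o=get_obs();M=Rot.from_quat(o['tool_rot']).as_matrix();p=np.array(o['eef_pos'])
P=cloud('wrist',np.load('wrist_d.npy'));z=P[...,2]
m=(z>.101)&(z<.13)&(abs(P[...,0]-.47)<.02)&(abs(P[...,1]-.273)<.02);q=P[m];print(len(q),cv2.minAreaRect(q[:,:2].astype(np.float32)),q.max(0))
print((M.T@(np.array([.472,.273,.108])-p)*1000).round(1))
im=cv2.imread('pics/w9.png');cv2.imwrite('pics/w9c.png',cv2.resize(im[140:440,160:480],(480,450)))
E
```

```text
t 18.7 p [0.4891 0.2735 0.0753] yaw 3.071 j6 0.69 F [ 0.3479 -0.132   0.0766] w 0.0594
  delta cm [ -8.24  -0.91 -21.01] turn 4.642 rows 6.0
basket_grip 0.63 [320.7 316.2] [0.464  0.2748 0.1142]
  delta cm [ 0.11 -0.17  0.16] turn None rows 1.0
10cm along az: [-8.9562  0.5994  4.4077] r 0.5607589542959076
5990 ((0.47099769115448, 0.27435898780822754), (0.03411451354622841, 0.01695968769490719), 85.18132781982422) [0.4798 0.2916 0.1206]
[  1.1  -1.6 -36.4]
```

View pics/w9c.png

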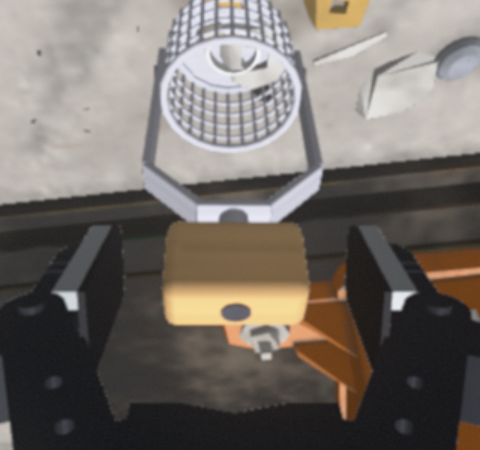

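arm_command:
  translation:
    - [0, 0, 0]
    - [0, 0, 0]
    - [0, 0, 0]
    - [0, 0, 0]
    - [0, 0, 0]
  turn: [0, 0, 0, 0, 0]
  hand: [0.8, 0.8, 0.8, 0.8, 0.8]

```text
clock: 19.22
eef_pos: [0.4892, 0.2741, 0.0755]
tool_rot: [0.031, 0.974, 0.003, 0.226]
ft_force: [-0.9, -2.7, 6.4]
grip_width: 0.0327
```

arm_command:
  translation:
    - [-0.4, 0, -0.9]
    - [-0.9, 0, -1.8]
    - [-1.7, 0, -3.6]
    - [-2.6, 0, -5.4]
    - [-3.9, 0, -8.1]
  turn: [0, 0, 0, 0, 0]
  hand: [0.8, 0.8, 0.8, 0.8, 0.8]

```text
clock: 19.63
eef_pos: [0.4854, 0.2711, 0.1616]
tool_rot: [0.03, 0.975, 0.001, 0.222]
ft_force: [0.1, 0.7, -0.7]
grip_width: 0.0329
```

arm_command:
  translation:
    - [-0.9, 0, -1.8]
    - [-1.7, 0, -3.6]
    - [-2.6, 0, -5.4]
    - [-2.6, 0, -5.4]
    - [-2.6, 0, -5.4]
  turn: [0, 0, 0, 0, 0]
  hand: [0.8, 0.8, 0.8, 0.8, 0.8]

```text
clock: 20.05
eef_pos: [0.4875, 0.2717, 0.2246]
tool_rot: [0.031, 0.974, 0.003, 0.226]
ft_force: [-0.6, 0.3, -2.5]
grip_width: 0.033
```

```bash
python3 look.py w10 basket_grip basket_eye ring_center; python3 ov.py .55 -.2058 .24 0
python3 - <<'E'
from h import *
o=get_obs();M=Rot.from_quat(o['tool_rot']).as_matrix();p=np.array(o['eef_pos'])
P=cloud('wrist',np.load('wrist_d.npy'));z=P[...,2];c=p-.037*M[:,2]
print('c est',c)
m=(z>c[2]-.007)&(z<c[2]+.025)&(abs(P[...,0]-c[0])<.02)&(abs(P[...,1]-c[1])<.016);q=P[m];print(len(q),cv2.minAreaRect(q[:,:2].astype(np.float32)),q.max(0),'median top z',np.percentile(q[:,2],90))
E
```

```text
t 20.05 p [0.4875 0.2717 0.2246] yaw 3.072 j6 0.68 F [-0.6108  0.3268 -2.5248] w 0.033
  delta cm [-1.81 -1.02 -7.54] turn 4.643 rows 2.0
basket_grip 0.74 [319.4 315.4] [0.4624 0.2709 0.2591]
basket_grip 0.63 [314.6  88.4] [0.6346 0.0439 0.1121]
basket_eye 0.93 [347.  143.1] [0.4428 0.2243 0.2796]
basket_eye 0.85 [300.   93.9] [0.6364 0.0394 0.0919]
ring_center 0.94 [167.5 308.9] [0.4467 0.2699 0.183 ]
toolz [ 0.4358 -0.011  -0.9   ] toolx [-0.8981  0.0606 -0.4356] j [ 0.67    0.0715 -0.2768  0.8664 -0.283   0.6819]
t 20.25 p [0.4863 0.2704 0.2216] yaw 3.074 j6 0.68 F [-0.0957  0.009  -1.3396] w 0.0331
  delta cm [ -9.41 -47.13   1.65] turn None rows 12.0
10cm along az: [-8.981   0.5936  4.3576] r 0.5564097322893404
c est [0.4701 0.2709 0.2549]
5735 ((0.4659520387649536, 0.270565927028656), (0.035996392369270325, 0.023735908791422844), 80.04166412353516) [0.4807 0.2869 0.2784] median top z 0.2653462127995865
```

View pics/w10.png

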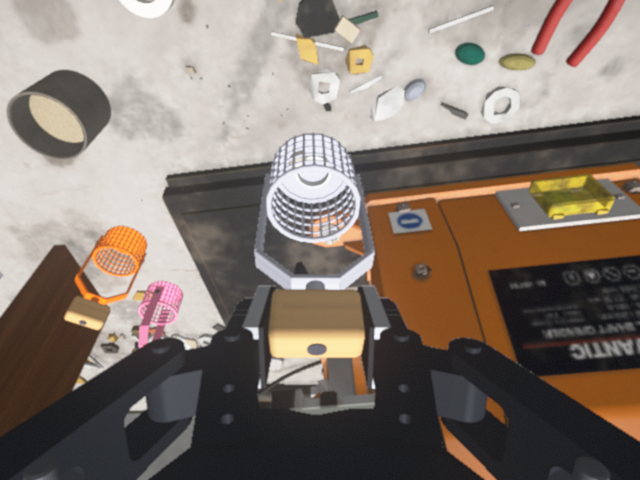

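arm_command:
  translation:
    - [-0.4, -2, 0.2]
    - [-1.05, -5.1, 0.4]
    - [-1.7, -8.3, 0.7]
    - [-2.4, -11.4, 0.9]
    - [-3, -14.5, 1.2]
  turn: [0, 0, 0, 0, 0]
  hand: [0.8, 0.8, 0.8, 0.8, 0.8]

```text
clock: 20.67
eef_pos: [0.5102, 0.1231, 0.2221]
tool_rot: [0.031, 0.974, 0.002, 0.224]
ft_force: [0.2, -0.1, -0.3]
grip_width: 0.0329
```

arm_command:
  translation:
    - [-0.65, -3.1, 0.25]
    - [-1.3, -6.2, 0.5]
    - [-1.95, -9.4, 0.75]
    - [-2.6, -12.5, 1]
    - [-3.3, -15.7, 1.3]
  turn: [0, 0, 0, 0, 0]
  hand: [0.8, 0.8, 0.8, 0.8, 0.8]

```text
clock: 21.08
eef_pos: [0.5359, -0.0358, 0.2219]
tool_rot: [0.031, 0.974, 0.003, 0.224]
ft_force: [0.8, 0.8, -1.2]
grip_width: 0.0334
```

arm_command:
  translation:
    - [-0.65, -3.1, 0.25]
    - [-1.3, -6.2, 0.5]
    - [-1.95, -9.4, 0.75]
    - [-2.6, -12.5, 1]
    - [-3.4, -16.7, 1.3]
  turn: [0, 0, 0, 0, 0]
  hand: [0.8, 0.8, 0.8, 0.8, 0.8]

```text
clock: 21.5
eef_pos: [0.5619, -0.2023, 0.2216]
tool_rot: [0.031, 0.974, 0.004, 0.224]
ft_force: [1.0, 0.7, -1.2]
grip_width: 0.0329
```

arm_command:
  translation:
    - [0, 0, 0]
    - [0, 0, 0]
    - [0, 0, 0]
  turn: [0, 0, 0]
  hand: [0.8, 0.8, 0.8]

```text
clock: 21.75
eef_pos: [0.5619, -0.2019, 0.2216]
tool_rot: [0.032, 0.974, 0.003, 0.224]
ft_force: [0.2, -0.5, -1.2]
grip_width: 0.0329
```

```bash
python3 look.py w11 basket_grip basket_eye hook_tip hook_pivot ring_center; python3 ov.py .562 -.2045 .1675 0
python3 - <<'E'
from h import *
P=cloud('wrist',np.load('wrist_d.npy'));z=P[...,2]
m=(z>.155)&(z<.172)&(abs(P[...,0]-.595)<.02)&(abs(P[...,1]+.205)<.02);q=P[m];print('ball',m.sum(),np.median(q,0) if m.any() else 0)
E
```

```text
t 21.75 p [ 0.5619 -0.2019  0.2216] yaw 3.071 j6 -0.34 F [ 0.184  -0.5087 -1.1586] w 0.0329
  delta cm [  7.77  45.8  -11.44] turn 4.642 rows 12.0
basket_grip 0.93 [304.5 582.7] [0.7313 0.0477 0.1157]
basket_grip 0.77 [322.3 316. ] [ 0.5383 -0.2004  0.2608]
basket_grip 0.62 [231.5 613. ] [0.6348 0.0299 0.1193]
basket_eye 0.91 [213.6 598.1] [0.631  0.0272 0.1016]
basket_eye 0.83 [280.8 316.9] [ 0.5423 -0.1996  0.2386]
basket_eye 0.8 [286.1 569.7] [0.7363 0.0517 0.0887]
hook_tip 0.93 [250.9 308.5] [ 0.5935 -0.2063  0.1671]
hook_pivot 0.94 [285.7 314.1] [ 0.5427 -0.2008  0.2416]
ring_center 0.69 [174.8 299.2] [ 0.5492 -0.2087  0.1492]
toolz [ 0.4388 -0.0084 -0.8985] toolx [-0.8967  0.06   -0.4385] j [-0.4393  0.1089 -0.2376  0.8048  0.18   -0.3389]
t 22.05 p [ 0.563  -0.2008  0.2236] yaw 3.075 j6 -0.34 F [-0.159  -0.4661 -1.6068] w 0.0331
  delta cm [ 2.53 -0.48  5.  ] turn None rows 2.0
10cm along az: [-8.9671  0.5762  4.3885] r 0.5977425206704202
ball 339 [ 0.5961 -0.2073  0.1683]
```

View pics/w11.png

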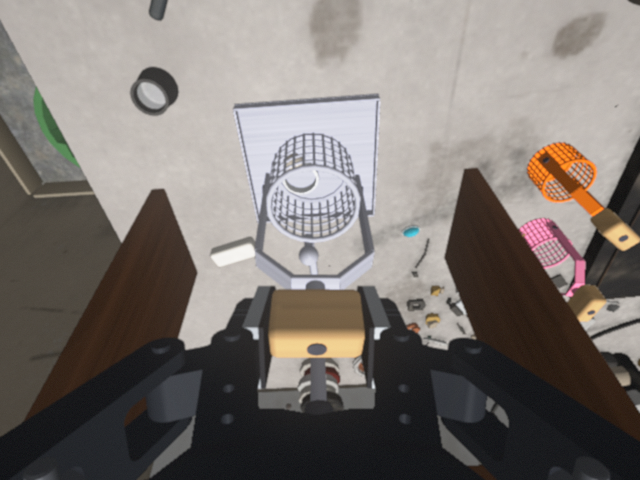

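arm_command:
  translation:
    - [0.8, -0.2, 1.7]
    - [1.7, -0.4, 3.4]
    - [2.5, -0.6, 5]
    - [2.5, -0.6, 5]
    - [2.5, -0.6, 5]
  turn: [0, 0, 0, 0, 0]
  hand: [0.8, 0.8, 0.8, 0.8, 0.8]

```text
clock: 22.47
eef_pos: [0.5614, -0.206, 0.1666]
tool_rot: [0.031, 0.974, 0.003, 0.224]
ft_force: [0.9, -0.2, -0.5]
grip_width: 0.033
```

arm_command:
  translation:
    - [0, 0, 0]
    - [0, 0, 0]
  turn: [0, 0]
  hand: [0.8, 0.8]

```text
clock: 22.63
eef_pos: [0.5634, -0.2073, 0.1695]
tool_rot: [0.031, 0.973, 0.002, 0.227]
ft_force: [0.5, -0.6, -0.8]
grip_width: 0.0332
```

```bash
python3 look.py w12 basket_eye hook_tip basket_grip|grep -v delta; python3 ov.py .630 -.206 .1675 0
python3 - <<'E'
from h import *
im,d=camera('side');cv2.imwrite('pics/s2.png',im[:,:,::-1]);P=cloud('side',d)
for nm in ['basket_grip','hook_tip','basket_eye']:
    for r in spot_point('side',nm)[:3]: print(nm,round(r['conf'],2),np.round(r['location'],1),world('side',r['location'],d))
im,d=camera('scene');cv2.imwrite('pics/s2b.png',im[:,:,::-1])
a=cv2.imread('pics/s2.png')[240:360,310:440];b=im[:,:,::-1][150:270,320:450]
cv2.imwrite('pics/s2c.png',cv2.resize(np.hstack([a,b]),(800,370),interpolation=cv2.INTER_CUBIC))
E
```

```text
t 22.63 p [ 0.5634 -0.2073  0.1695] yaw 3.074 j6 -0.35 F [ 0.5205 -0.6094 -0.7981] w 0.0332
basket_eye 0.96 [282.7 318.5] [ 0.5431 -0.2057  0.1857]
basket_eye 0.58 [327.2 607.9] [0.734  0.0498 0.0884]
hook_tip 0.57 [319.  319.8] [ 0.5387 -0.2054  0.2059]
hook_tip 0.3 [111.  139.3] [ 0.5337 -0.3297  0.0211]
basket_grip 0.96 [350.9 623.2] [0.7309 0.0464 0.1134]
basket_grip 0.88 [319.8 318.8] [ 0.5385 -0.2057  0.206 ]
toolz [ 0.4402 -0.0098 -0.8978] toolx [-0.8959  0.0613 -0.4399] j [-0.4514  0.1575 -0.3332  0.6606  0.1842 -0.3485]
t 22.83 p [ 0.5627 -0.2072  0.1686] yaw 3.073 j6 -0.35 F [ 0.2433  0.4049 -1.169 ] w 0.0333
  delta cm [-5.98  0.52  3.06] turn None rows 2.0
10cm along az: [-8.9593  0.5938  4.4021] r 0.5996204412803497
basket_grip 0.76 [248.7 357. ] [0.6423 0.041  0.1175]
basket_grip 0.73 [302.4 343.9] [ 0.5247 -0.2569  0.2638]
basket_grip 0.66 [312.6 377.5] [ 0.6623 -0.0964  0.0078]
hook_tip 0.8 [310.3 367.2] [ 0.5952 -0.2063  0.1609]
basket_eye 0.84 [256.9 356.8] [0.6434 0.0435 0.0843]
basket_eye 0.82 [307.8 347.6] [ 0.5352 -0.2498  0.2354]
basket_eye 0.61 [310.4 389.9] [ 0.6525 -0.2029  0.1403]
```

arm_command:
  translation:
    - [-0.9, 0, 0.45]
    - [-1.8, 0.1, 0.9]
    - [-2.7, 0.2, 1.4]
    - [-3.6, 0.3, 1.8]
    - [-4.5, 0.3, 2.3]
  turn: [0, 0, 0, 0, 0]
  hand: [0.8, 0.8, 0.8, 0.8, 0.8]

```text
clock: 23.5
eef_pos: [0.6142, -0.2068, 0.1665]
tool_rot: [0.031, 0.974, 0.003, 0.225]
ft_force: [-0.2, -0.1, -1.3]
grip_width: 0.0331
```

arm_command:
  translation:
    - [-0.8, 0, 0.4]
    - [-1.5, 0.1, 0.7]
    - [-1.5, 0.1, 0.7]
    - [-1.5, 0.1, 0.7]
  turn: [0, 0, 0, 0]
  hand: [0.8, 0.8, 0.8, 0.8]

```text
clock: 23.83
eef_pos: [0.6296, -0.2068, 0.1665]
tool_rot: [0.031, 0.974, 0.003, 0.225]
ft_force: [-0.2, -0.4, -1.6]
grip_width: 0.0326
```

```bash
python3 look.py w13 basket_eye hook_tip hook_pivot ring_center|grep -v delta; python3 ov.py .630 -.206 .1300 0
python3 - <<'E'
from h import *
P=cloud('wrist',np.load('wrist_d.npy'));z=P[...,2]
m=(z>.155)&(z<.172)&(abs(P[...,0]-.595)<.015)&(abs(P[...,1]+.206)<.012);q=P[m];print('ball',m.sum(),np.median(q,0) if m.any() else 0,q.max(0))
im,d=camera('side');P=cloud('side',d)
for nm in ['basket_grip','hook_tip','basket_eye']:
    for r in spot_point('side',nm)[:3]: print(nm,round(r['conf'],2),np.round(r['location'],1),world('side',r['location'],d))
E
```

```text
t 23.83 p [ 0.6296 -0.2068  0.1665] yaw 3.073 j6 -0.3 F [-0.1668 -0.4083 -1.5641] w 0.0326
basket_eye 0.64 [282.2 316.4] [ 0.6088 -0.2061  0.1828]
hook_tip 0.77 [227.5 310.7] [ 0.5932 -0.2072  0.1675]
hook_pivot 0.7 [272.6 317.9] [ 0.6438 -0.2068  0.1448]
ring_center 0.76 [172.  299.3] [ 0.6131 -0.2147  0.0925]
toolz [ 0.4385 -0.0092 -0.8987] toolx [-0.8967  0.0621 -0.4382] j [-0.3964  0.272  -0.1894  0.6831  0.1615 -0.2971]
t 24.08 p [ 0.6289 -0.2071  0.1669] yaw 3.072 j6 -0.3 F [-0.6302  0.8131 -0.7051] w 0.0328
  delta cm [1.52 0.04 3.37] turn None rows 1.0
10cm along az: [-8.9671  0.5986  4.3855] r 0.6620652895979597
ball 773 [ 0.5943 -0.2084  0.167 ] [ 0.6024 -0.2024  0.1708]
basket_grip 0.74 [299.1 374.5] [ 0.5911 -0.2607  0.2603]
hook_tip 0.56 [316.3 378.5] [ 0.6227 -0.2096  0.1353]
hook_tip 0.51 [309.7 367.6] [ 0.5961 -0.2063  0.1627]
hook_tip 0.3 [348.5 374. ] [ 0.6207 -0.2014  0.002 ]
basket_eye 0.88 [302.6 375.7] [ 0.5981 -0.2507  0.236 ]
```

arm_command:
  translation:
    - [0.4, 0, 0.8]
    - [0.75, 0, 1.55]
    - [1.1, 0, 2.3]
    - [1.4, 0, 2.9]
    - [1.4, 0, 2.9]
  turn: [0, 0, 0, 0, 0]
  hand: [0.8, 0.8, 0.8, 0.8, 0.8]

```text
clock: 24.7
eef_pos: [0.6288, -0.2059, 0.1321]
tool_rot: [0.031, 0.974, 0.003, 0.224]
ft_force: [2.7, 0.5, -2.7]
grip_width: 0.0331
```

arm_command:
  translation:
    - [0, 0, 0]
    - [0.05, 0, 0.1]
    - [0.1, 0, 0.2]
    - [0.1, 0, 0.2]
  turn: [0, 0, 0, 0]
  hand: [0.8, 0.8, 0.8, 0.8]

```text
clock: 25.03
eef_pos: [0.6292, -0.2064, 0.1324]
tool_rot: [0.031, 0.974, 0.002, 0.225]
ft_force: [0.1, 1.1, -1.3]
grip_width: 0.0331
```

```bash
python3 look.py w14 basket_eye hook_tip hook_pivot ring_center basket_grip|grep -v delta; python3 ov.py .630 -.206 .1300 0
```

```text
t 25.03 p [ 0.6292 -0.2064  0.1324] yaw 3.073 j6 -0.3 F [ 0.0563  1.0518 -1.2821] w 0.0331
basket_eye 0.6 [281.9 317.1] [ 0.5931 -0.2047  0.1634]
hook_tip 0.77 [289.7 307.1] [ 0.593  -0.2081  0.1668]
hook_pivot 0.71 [322.6 315.6] [ 0.6054 -0.2061  0.1712]
ring_center 0.96 [173.3 301.3] [ 0.6147 -0.213   0.0584]
basket_grip 0.77 [320.3 316.6] [ 0.6055 -0.2057  0.1701]
toolz [ 0.4389 -0.0093 -0.8985] toolx [-0.8965  0.0617 -0.4386] j [-0.3949  0.3053 -0.2417  0.5968  0.161  -0.296 ]
t 25.33 p [ 0.6295 -0.2064  0.1327] yaw 3.073 j6 -0.3 F [-0.5199  0.3611 -1.0172] w 0.0331
  delta cm [0.08 0.04 0.26] turn None rows 1.0
10cm along az: [-8.9654  0.5951  4.3894] r 0.6624875646464103
```

arm_command:
  translation:
    - [0.05, 0, 0.1]
    - [0.1, 0, 0.2]
    - [0.1, 0, 0.2]
    - [0.1, 0, 0.2]
  turn: [0, 0, 0, 0]
  hand: [0.8, 0.8, 0.8, 0.8]

```text
clock: 25.67
eef_pos: [0.6298, -0.2065, 0.1311]
tool_rot: [0.031, 0.974, 0.002, 0.226]
ft_force: [-2.9, 0.4, 2.6]
grip_width: 0.033
```

arm_command:
  translation:
    - [0.05, 0, 0.1]
    - [0.1, 0, 0.2]
    - [0.1, 0, 0.2]
  turn: [0, 0, 0]
  hand: [0.8, 0.8, 0.8]

```text
clock: 25.92
eef_pos: [0.6302, -0.2071, 0.1309]
tool_rot: [0.031, 0.973, 0.002, 0.227]
ft_force: [-8.2, 0.8, 13.1]
grip_width: 0.0332
```

arm_command:
  translation:
    - [-0.1, 0, -0.2]
    - [-0.1, 0, -0.2]
  turn: [0, 0]
  hand: [0.8, 0.8]

```text
clock: 26.08
eef_pos: [0.6299, -0.2067, 0.1311]
tool_rot: [0.031, 0.974, 0.002, 0.226]
ft_force: [-2.9, 0.0, 4.3]
grip_width: 0.0332
```

arm_command:
  translation:
    - [0, 0, 0]
    - [0, 0, 0]
    - [0, 0, 0]
    - [0, 0, 0]
    - [0, 0, 0]
  turn: [0, 0, 0, 0, 0]
  hand: [0.55, 0.5, 0.4, 0.3, 0.25]

```text
clock: 26.5
eef_pos: [0.6293, -0.2062, 0.1297]
tool_rot: [0.031, 0.974, 0.003, 0.225]
ft_force: [0.3, 0.6, 0.4]
grip_width: 0.0641
```

```bash
python3 look.py w15 basket_eye hook_tip hook_pivot ring_center basket_grip|grep -v delta
python3 - <<'E'
from h import *
P=cloud('wrist',np.load('wrist_d.npy'));z=P[...,2]
m=(z>.156)&(z<.19)&(abs(P[...,0]-.613)<.025)&(abs(P[...,1]+.206)<.022)&(P[...,0]>.603);q=P[m];print(len(q),cv2.minAreaRect(q[:,:2].astype(np.float32)),q.max(0))
E
```

```text
t 26.5 p [ 0.6293 -0.2062  0.1297] yaw 3.073 j6 -0.3 F [0.3085 0.5928 0.433 ] w 0.0641
basket_eye 0.88 [286.7 315.8] [ 0.5935 -0.205   0.1624]
hook_tip 0.86 [296.3 306. ] [ 0.5933 -0.2083  0.1666]
ring_center 0.83 [177.2 296.6] [ 0.616  -0.2157  0.0576]
basket_grip 0.76 [325.9 316.7] [ 0.6054 -0.2056  0.17  ]
5494 ((0.6123281121253967, -0.20616725087165833), (0.03418281674385071, 0.018292712047696114), 85.65569305419922) [ 0.6224 -0.1888  0.1768]
```

arm_command:
  translation:
    - [0, 0, -1]
    - [0, 0, -2.5]
    - [0, 0, -4.5]
    - [0, 0, -7.5]
    - [0, 0, -11]
  turn: [0, 0, 0, 0, 0]
  hand: [0.25, 0.25, 0.25, 0.25, 0.25]

```text
clock: 27.22
eef_pos: [0.5796, -0.2047, 0.2286]
tool_rot: [0.031, 0.974, 0.003, 0.224]
ft_force: [-0.4, 0.2, 0.4]
grip_width: 0.0643
```

arm_command:
  translation:
    - [1.5, 0, -1]
    - [3, 0, -3]
    - [5, 0, -5]
    - [5, 0, -5]
    - [5, 0, -5]
  turn: [0, 0, 0, 0, 0]
  hand: [0.25, 0.25, 0.25, 0.25, 0.25]

```text
clock: 27.63
eef_pos: [0.5139, -0.2021, 0.2541]
tool_rot: [0.031, 0.973, 0.002, 0.227]
ft_force: [-0.5, -0.6, -0.2]
grip_width: 0.0641
```

```bash
cat > fin.py <<'E'
from h import *
import sys
for cam in ('wrist','side','scene'):
    im,d=camera(cam);P=cloud(cam,d);z=P[...,2]
    for nm in ['basket_grip','hook_tip','hook_pivot','basket_eye','ring_center']:
        for r in spot_point(cam,nm)[:3]:
            w=world(cam,r['location'],d)
            if abs(w[1]+.2)<.08 and .5<w[0]<.7: print(cam,nm,round(r['conf'],2),np.round(r['location'],1),w)
    m=(z>.156)&(z<.19)&(abs(P[...,0]-.613)<.025)&(abs(P[...,1]+.206)<.025)&(P[...,0]>.603)
    if m.sum()>10:q=P[m];print(cam,len(q),cv2.minAreaRect(q[:,:2].astype(np.float32)),q.max(0))
    m=(z>.156)&(z<.172)&(abs(P[...,0]-.595)<.008)&(abs(P[...,1]+.206)<.02)
    if m.sum()>5:print(cam,'ball',np.median(P[m],0))
    if cam!='wrist':
        for nm in ['cup_center','tape_center','pliers_center','eye_loupe_center','cutter_center']:
            for r in spot_point(cam,nm)[:1]: print('  ',nm,round(r['conf'],2),world(cam,r['location'],d))
delta([0,0,0])
E
python3 fin.py
```

```text
wrist basket_grip 0.8 [279.3 316.3] [ 0.6058 -0.2059  0.1662]
wrist hook_tip 0.83 [267.6 310.1] [ 0.5936 -0.2098  0.1641]
wrist hook_pivot 0.55 [290.  317.6] [ 0.6109 -0.2049  0.172 ]
wrist basket_eye 0.64 [267.  317.7] [ 0.5958 -0.2037  0.1609]
wrist ring_center 0.61 [208.1 307.5] [ 0.5912 -0.2111  0.0887]
wrist 1069 ((0.6131867170333862, -0.2062114030122757), (0.033945392817258835, 0.017309781163930893), 84.95343017578125) [ 0.6223 -0.1889  0.1751]
wrist ball [ 0.5949 -0.2093  0.1653]
side basket_grip 0.66 [305.5 373.1] [ 0.6086 -0.2066  0.1743]
side hook_tip 0.71 [307.9 366.6] [ 0.5957 -0.1994  0.1614]
side basket_eye 0.67 [313.  373.2] [ 0.6063 -0.2172  0.1605]
side 110 ((0.611437976360321, -0.2045268714427948), (0.035551898181438446, 0.01652670092880726), 85.16979217529297) [ 0.621  -0.1867  0.1797]
side ball [ 0.5976 -0.2092  0.1671]
   cup_center 0.87 [0.4613 0.0692 0.0351]
   tape_center 0.67 [0.3876 0.1706 0.0094]
   eye_loupe_center 0.5 [ 0.544  -0.3366  0.0215]
   cutter_center 0.79 [ 0.4234 -0.2954  0.0005]
scene basket_grip 0.89 [202.1 387.7] [ 0.616  -0.2074  0.1764]
scene basket_eye 0.94 [210.6 385.6] [ 0.6123 -0.1965  0.1532]
scene 76 ((0.6118263006210327, -0.20407213270664215), (0.03955336660146713, 0.016749750822782516), 85.75199127197266) [ 0.6213 -0.184   0.1785]
scene ball [ 0.5969 -0.2046  0.1655]
   cup_center 0.92 [0.4541 0.0821 0.0403]
   tape_center 0.71 [0.3959 0.1476 0.0055]
   pliers_center 0.76 [0.4068 0.4975 0.0021]
   cutter_center 0.66 [ 0.6138 -0.2078  0.1382]
t 29.03 p [ 0.5144 -0.2018  0.2521] yaw 3.073 j6 -0.38 F [1.4573 0.4189 0.9147] w 0.0637
  delta cm [58.42 16.6  -0.1 ] turn None rows 15.0
```

```bash
python3 -c "
from h import *
print(job_done())"
```

```text
the job is handed in; nothing more can be done
None
```

The job is handed in at 29 s of the 61 s allowed. The swivel hook points out over the tray, and the basket hangs on its arm by the bail with the robot clear of everything.

**How it was done**
- A turn against the last joint's limit tilted the tool. I then tilted it on purpose to about 26° forward, because a straight-down gripper would have fouled the riser board.
- I caged the ball between the fingers, swung the hook round along its arc and let go.
- I picked the basket up by its grip and passed the bail over the ball. I lowered it until the arm took the weight, with a peak force of about 15 N, then opened the fingers and backed off.

**Last checks**
- **Basket:** all three cameras put the grip at about (0.612, -0.205). Its top is near 0.175 m in the wrist view, as expected for a seated bail.
- **Ring:** the wrist view still found it where the basket hangs, with confidence 0.61. The two fixed cameras did not report it there.
- **Hook angle:** about 2–4° off straight ahead, because the ball measured 1–4 mm to the right of the pivot line. I left it as it was.
- **Bystanders:** the cup, tape, pliers, loupe and cutters were found near their first positions. One low-confidence cutter report at the hook was a false hit, and the side camera placed them correctly.

**What disagreed**
- The fingertips stood roughly 35–40 mm farther back from the reported tool point than the text says, so I used the camera measurement instead.
- I had used up the picture allowance before the final placing, so the insertion and hanging were checked by numbers only.

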